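# Weigh the check weight that stands behind the test fixtures

### The arm

A 7-joint arm with a two-finger parallel gripper is mounted at the origin on the work surface. World frame = base frame: x ahead of the robot, y to its left, z up, the work surface at z = 0. Lengths are in m, angles in rad, forces in N, time in s.
With the tool pointing down it reaches from about 0.35 to 0.9 m from the base axis. Payload 8.1 kg.
Tool frame: the origin (TCP) lies midway between the tips of the shut fingers; the grasp point (between the pads) lies 19 mm behind it; z points along the fingers, y is the line along which they close (so a half turn about z gives the same grasp; the last joint's range is limited). The gripper opens to 92 mm and grips with 3 to 60 N. Pads are 19 mm wide; open, the fingers measure 130 mm over their backs; the gripper's body (75 mm by 190 mm) begins 47 mm behind the grasp point.
Start: joints at [1.212, 0.434, 0.025, 1.573, -0.012, 1.134, -0.075], TCP at [0.158, -0.605, 0.227] pointing down, gripper open.
Joint ranges: [-2.62, 2.62], [-0.44, 2.09], [-1.27, 1.32], [0.08, 2.57], [-1.32, 4.46], [0.12, 2], [-2.74, 2.74]. Speed limits (rad/s): [2.22, 2.22, 3.01, 3.01, 3.14, 3.14, 3.14].

### API

Orientations are given as a rotation vector (axis times angle).
In Python, from cell import arm gives the robot as it stands.
- The arm moves only by the tool move_arm, never from a script. Its argument "motion" is a list of rows, each an object of numbers: "tx", "ty", "tz": the shift along the tool's x, y, z normalised to -1 to 1, where 1 is 1000 mm; "twist": the turn about the tool's z normalised to -1 to 1, where 1 is pi/2 rad. In form: [{"tx": .., "ty": .., "tz": .., "twist": ..}, ...]. A call has 1 to 12 rows; each row shifts and turns the commanded pose from where the row before left it, along the tool's axes as they then stand; what a row does not reach is not made up. A row lasts 1/10 s, in which the tool goes at most 50 mm and 8.59 degrees, less where a joint would pass 70% of its speed; a pose out of reach is approached as far as the arm can. A call with a number of a shift or a turn outside -1 to 1 is refused whole. A call with a gripper value outside its range is refused whole. "gripper" is the gripper's target within -1 to 1 (shut at 1, half-way at 0, fully open at -1), set as the call begins (left out, the last holds). The fingers move at their own pace and stop on an object; "squeeze" is the grip in N (left out, the last holds). Time passes only in rows, so rows that do not move let the fingers close. It gives the time, the measured TCP pose, the force, the opening and the grip force at its end, in the units of the state.
- arm.observe(): the state, without advancing time (a new reading comes with each control period).
- arm.get_image(name): name is "scene" or "side" or "wrist"; returns the picture (420x560x3 uint8, red, green, blue); there is no depth.
- arm.calibration(name): a dict with "K" (3x3 intrinsics, pixels), "T" (4x4, takes a point from camera to world coordinates). Camera axes: x right, y down, z forward; pixel columns grow to the right and rows downward; lengths in m; the calibration is good to about 2 mm. A picture is of the moment at which its call begins: read the wrist's pose just before it. calibration takes no time and is no camera call; for the wrist camera it gives the pose at the moment of the call.
- arm.sign_off(): hands the job in; it is judged then, once.
Trained networks look in the newest picture that a camera, given by its name, has taken for a name from the list of things; names that differ only in an ending like _2 or _b are one class to them, and where a whole thing is asked for, a point or a joint stands for the part that bears it (a point fixed in the world has none). Each returns a list of dicts, best first, with "conf" (0 to 1); they miss things now and then, are a little off and sometimes report something else, mostly with a low value. They report only what shows in the picture. A call takes as long as a camera call.
- arm.look_for(camera, query): "point" ([column, row] as shares, 0 to 1, of the picture: columns of its width, rows of its height, amid what is visible of it).
- arm.regions_of(camera, query): "region" (420x560 bool, what is visible of it) and "point" ([column, row] as shares, 0 to 1, of the picture: columns of its width, rows of its height, amid what is visible of it).
- arm.place_of(camera, query): "point" ([column, row] as shares, 0 to 1, of the picture: columns of its width, rows of its height: a listed point, or the origin of a listed thing).
The state is a dict: "clock": time; "joints": joint angles; "dq": joint speeds; "joint_efforts": joint torques, N m; "position": TCP position; "ee_rot": TCP orientation; "force": force on the tool from outside, world axes, zero at the start; "ft_torque": the same for the moment, N m; "width": opening from 0.0 (shut) to 1.0 (fully open); "gripper_force": force on a finger pad.
Only numpy, scipy, OpenCV 4.12 (cv2) and the standard library are available. Lean on these libraries where they do the work, as an engineer would, in place of code of your own. Each camera call takes 0.05 s, during which the arm holds its last target. There are 200 camera calls.

### The job

Clear the three tall test fixtures off their cork pads and stand them all upright on the black rubber mat; only then fetch the steel check weight from behind them and set it down gently in the middle of the balance pan. Leave it there and put each fixture back upright on the centre of the pad of its own shape, the oblong nose in line with its pad. Do not topple any fixture at any time, and leave the small glass jar where it stands.

Things in the scene. Friction and masses are not known exactly. Their poses are not given: they have to be found in the camera images.
- column: loose round aluminium column, upright, 105 mm high: foot 44 mm diameter and 12 mm high, above it a plain 36 mm diameter shaft (grip it near the top); about 0.35 kg. Origin: centre of its underside, z up.
- riser: loose square aluminium post, upright, 40 x 40 mm and 105 mm high (grip it near the top across two flat sides); about 0.4 kg. Origin: centre of its underside, x and y square to its sides, z up.
- nose: loose steel bending nose, upright, 105 mm high: foot 60 (x) x 30 (y) x 12 mm, above it a blade 56 mm long (x) and 18 mm thick (y) with a rounded top edge (grip it near the top across its thickness); about 0.4 kg. Origin: centre of its underside, z up.
- weight: loose steel check weight: low disc of 50 mm diameter and 26 mm high with a small knob on top (22 mm diameter, 36 mm over all); about 0.42 kg. It stands on the dark steel storage plate (4 mm thick), with the three tall fixtures close around it: one before it on the robot's side (about 80 mm between centres), one on either side (about 64 mm). Grip the disc by its rim, once the fixtures are out of the way. Origin: centre of its underside, z up.
- pad_round: round cork pad, 64 mm diameter, 3 mm thick, fixed on the dark steel storage plate: the column's place, where it stands at the start. Origin: centre of its underside; its top is 3 mm above that.
- pad_square: square cork pad, 60 x 60 mm, 3 mm thick, fixed on the storage plate: the riser's place, where it stands at the start. Origin: centre of its underside; top 3 mm above.
- pad_long: oblong cork pad, 80 (x) x 46 (y) mm, 3 mm thick, fixed on the storage plate: the nose's place, where it stands at the start. Origin: centre of its underside; top 3 mm above. Its x lies along its length.
- mat: black rubber mat lying fixed on the bench to one side, 240 (x) x 150 (y) mm, 4 mm thick: the side area. Origin: centre of its underside; top 4 mm above. Room for the three fixtures in a row along x, about 80 mm apart (the nose set crosswise, its length along y, leaves most room for fingers).
- balance: white laboratory balance, fixed on the bench on the other side, with a bare round steel pan of 120 mm diameter. Origin: on the pan's axis, at bench height; the pan's top is 62 mm above it (the pan does not give way). The housing (260 x 190 mm) reaches from 175 mm on the robot's side (-x) to 85 mm beyond the pan's axis, and is at most 60 mm high; the display is on the robot's side.
- jar: small loose glass jar with a white cap, 36 mm diameter, 57 mm high, standing at a near corner of the storage plate; to be left alone. Origin: centre of its underside, z up.

How it is judged:
By the outcome, as a careful person would: the job done as asked, in the order asked, and still so for the second after the job is handed in, with the robot touching nothing.
It also fails if it takes over 136 s, if anything falls off the work surface, if the arm or the gripper's body presses on something with over 40 N, if the wrist force passes 120 N, or if a joint passes its speed limit or range.

## Working session

There is one attempt and no reset: what is moved stays moved. The work goes in short steps, Python scripts to look and compute and a tool call to move; the robot and the scene stay as the last step left them, time stands still between calls to the robot, and variables do not carry over. Pictures are saved under pics/ and viewed, at most 14 in all, crops included, and the job is handed in when it is done.

Besides the shell and the picture viewer there is one more tool, called after ">>>" as a command line: name --argument value ..., lists and objects as JSON in quotes. move_arm: Moves the arm, as the interface text tells. Scaled input: -1 to 1 covers 1000 mm each way for a shift and pi/2 rad each way for a turn. Its arguments: {"type":"object","properties":{"motion":{"type":"array","items":{"type":"object","properties":{"tx":{"type":"number"},"ty":{"type":"number"},"tz":{"type":"number"},"twist":{"type":"number"}}}},"gripper":{"type":"number"},"squeeze":{"type":"number"}},"required":["motion"]}

```bash
mkdir -p pics; ls; python3 - <<'E'
from cell import arm
import cv2,numpy as np
for n in("scene","side"):
    im=arm.get_image(n);cv2.imwrite(f"pics/{n}0.png",im[:,:,::-1])
    c=arm.calibration(n);print(n,np.round(c["K"],1).tolist(),np.round(c["T"],3).tolist())
    for q in "column riser nose weight pad_round pad_square pad_long mat balance jar".split():
        r=arm.place_of(n,q);print(q,[(np.round(d["point"],3).tolist(),round(d["conf"],2)) for d in r[:2]])
s=arm.observe();print(s)
E
```

```text
pics
scene [[395.7, 0.0, 272.1], [0.0, 395.7, 211.3], [0.0, 0.0, 1.0]] [[0.145, 0.639, -0.756, 1.161], [0.989, -0.104, 0.101, -0.062], [-0.014, -0.762, -0.647, 0.57], [0.0, 0.0, 0.0, 1.0]]
column [([0.54, 0.606], 0.93)]
riser [([0.424, 0.603], 0.97)]
nose [([0.484, 0.544], 0.6)]
weight [([0.482, 0.606], 0.8), ([0.543, 0.609], 0.17)]
pad_round [([0.538, 0.609], 0.51)]
pad_square [([0.424, 0.596], 0.85)]
pad_long [([0.482, 0.539], 0.75)]
mat [([0.181, 0.527], 0.73)]
balance [([0.718, 0.507], 0.7)]
jar [([0.556, 0.532], 0.63)]
side [[394.9, 0.0, 277.4], [0.0, 394.9, 209.2], [0.0, 0.0, 1.0]] [[-0.929, -0.272, 0.252, 0.323], [-0.37, 0.651, -0.663, 0.623], [0.017, -0.709, -0.705, 0.696], [0.0, 0.0, 0.0, 1.0]]
column [([0.423, 0.536], 0.96)]
riser [([0.473, 0.46], 0.79)]
nose [([0.49, 0.529], 0.77)]
weight [([0.451, 0.5], 0.59)]
pad_round [([0.418, 0.539], 0.6)]
pad_square [([0.471, 0.468], 0.39)]
pad_long [([0.499, 0.538], 0.47)]
mat [([0.422, 0.536], 0.54)]
balance [([0.394, 0.777], 0.62)]
jar [([0.466, 0.601], 0.8), ([0.49, 0.532], 0.31)]
{'clock': 1.1, 'joints': array([ 1.2123855 ,  0.43447554,  0.02500033,  1.57321616, -0.01159945,
        1.13400199, -0.07507839]), 'dq': array([-6.11977936e-04,  9.82106200e-04, -2.61760347e-04, -1.75569823e-03,
        6.64955453e-04,  1.20608858e-04,  6.67286079e-05]), 'joint_efforts': array([-1.27105750e-05, -6.67676282e+01,  9.83363651e-01, -3.14808011e+01,
       -6.09863014e-02,  3.28285899e-02,  2.53593993e-05]), 'position': array([ 0.15811795, -0.60467316,  0.22675079]), 'ee_rot': array([ 3.11589720e+00,  4.00627195e-01, -4.53119074e-06]), 'force': array([ 0.07107584, -0.65168976, -0.25959308]), 'ft_torque': array([ 0.02059299,  0.00448874, -0.01240615]), 'gripper_force': 0.0, 'width': 0.9981880878100493}
```

View pics/scene0.png

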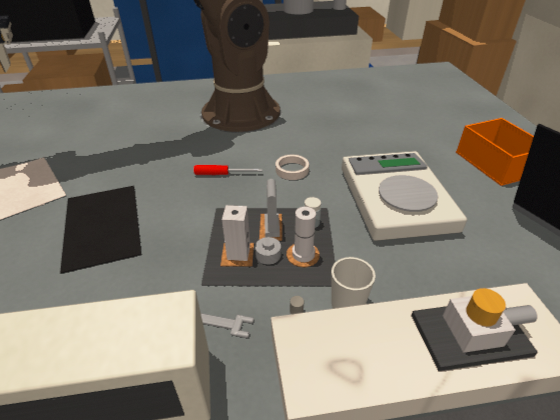

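View pics/side0.png

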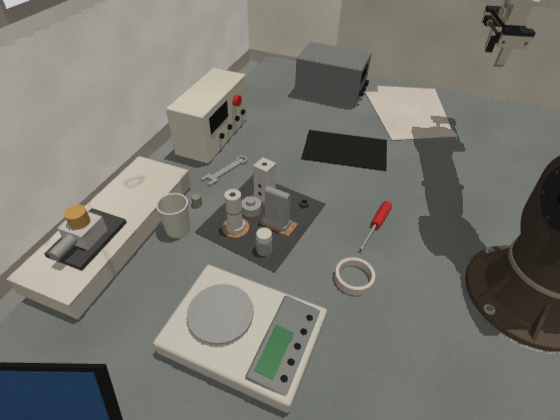

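```bash
cat > h.py <<'E'
from cell import arm
import cv2,numpy as np
from scipy.spatial.transform import Rotation as R
def cast(cal,px,z):
    "pixel (col,row) -> world xy on plane z"
    K,T=np.array(cal["K"]),np.array(cal["T"])
    d=T[:3,:3]@np.linalg.solve(K,[px[0],px[1],1]);o=T[:3,3]
    return (o+d*(z-o[2])/d[2])[:2]
def proj(cal,P):
    K,T=np.array(cal["K"]),np.array(cal["T"])
    p=(np.atleast_2d(P)-T[:3,3])@T[:3,:3];p=p@K.T;return p[:,:2]/p[:,2:]
Z=dict(column=.007,riser=.007,nose=.007,weight=.004,pad_round=.004,pad_square=.004,pad_long=.004,mat=0,balance=0,jar=.004)
def place(n,q,z=None):
    cal=arm.calibration(n)
    return [(np.round(cast(cal,np.array(d["point"])*[560,420],Z[q] if z is None else z),4).tolist(),round(d["conf"],2)) for d in arm.place_of(n,q)[:2]]
E
python3 - <<'E'
from h import *
# from recorded points
pts={"scene":dict(column=(.54,.606),riser=(.424,.603),nose=(.484,.544),weight=(.482,.606),pad_round=(.538,.609),pad_square=(.424,.596),pad_long=(.482,.539),mat=(.181,.527),balance=(.718,.507),jar=(.556,.532)),
"side":dict(column=(.423,.536),riser=(.473,.46),nose=(.49,.529),weight=(.451,.5),pad_round=(.418,.539),pad_square=(.471,.468),pad_long=(.499,.538),balance=(.394,.777),jar=(.466,.601))}
for n in pts:
    c=arm.calibration(n)
    for q,p in pts[n].items(): print(n,q,np.round(cast(c,np.array(p)*[560,420],Z[q]),3))
print(np.round(arm.calibration("wrist")["T"],3), arm.calibration("wrist")["K"])
E
```

```text
scene column [0.642 0.065]
scene riser [ 0.618 -0.06 ]
scene nose [0.558 0.016]
scene weight [0.629 0.003]
scene pad_round [0.642 0.063]
scene pad_square [ 0.608 -0.059]
scene pad_long [0.548 0.015]
scene mat [ 0.469 -0.346]
scene balance [0.547 0.308]
scene jar [0.553 0.103]
side column [0.638 0.062]
side riser [ 0.62  -0.066]
side nose [0.559 0.019]
side weight [ 0.626 -0.001]
side pad_round [0.644 0.066]
side pad_square [ 0.619 -0.056]
side pad_long [0.545 0.024]
side balance [0.554 0.307]
side jar [0.553 0.114]
[[ 0.252 -0.928 -0.273  0.232]
 [-0.968 -0.242 -0.072 -0.585]
 [ 0.001  0.283 -0.959  0.384]
 [ 0.     0.     0.     1.   ]] [[350.54357302   0.         284.16764482]
 [  0.         350.54357302 215.95689073]
 [  0.           0.           1.        ]]
```

>>> move_arm --motion '[{"tx": 0.03,"ty": -0.0235,"tz": -0.0035},{"tx": 0.03,"ty": -0.0235,"tz": -0.0035},{"tx": 0.03,"ty": -0.0235,"tz": -0.0035},{"tx": 0.03,"ty": -0.0235,"tz": -0.0035},{"tx": 0.03,"ty": -0.0235,"tz": -0.0035},{"tx": 0.03,"ty": -0.0235,"tz": -0.0035},{"tx": 0.03,"ty": -0.0235,"tz": -0.0035},{"tx": 0.03,"ty": -0.0235,"tz": -0.0035},{"tx": 0.03,"ty": -0.0235,"tz": -0.0035},{"tx": 0.03,"ty": -0.0235,"tz": -0.0035}]'

```text
invalid input
```

>>> move_arm --motion '[{"tx": 0.03,"ty": -0.0235,"tz": -0.0035},{"tx": 0.03,"ty": -0.0235,"tz": -0.0035},{"tx": 0.03,"ty": -0.0235,"tz": -0.0035},{"tx": 0.03,"ty": -0.0235,"tz": -0.0035},{"tx": 0.03,"ty": -0.0235,"tz": -0.0035},{"tx": 0.03,"ty": -0.0235,"tz": -0.0035},{"tx": 0.03,"ty": -0.0235,"tz": -0.0035},{"tx": 0.03,"ty": -0.0235,"tz": -0.0035},{"tx": 0.03,"ty": -0.0235,"tz": -0.0035},{"tx": 0.03,"ty": -0.0235,"tz": -0.0035}]'

```text
invalid input
```

>>> move_arm --motion '[{"twist": 0.069},{"twist": 0.069},{"twist": 0.069},{"twist": 0.067},{},{}]'

```text
invalid input
```

```bash
python3 - <<'E'
from h import *
im=arm.get_image("wrist");cal=arm.calibration("wrist");print(arm.observe()["position"],arm.observe()["ee_rot"],arm.observe()["clock"])
cv2.imwrite("pics/w1.png",im[:,:,::-1])
for q in Z: print(q,place("wrist",q))
for q in ("pad_long","pad_square","mat"):
    for n in ("wrist","scene"):
        if n=="scene": arm.get_image(n)
        r=arm.regions_of(n,q)
        if r:
            print(q,n,round(r[0]["conf"],2)); c=arm.calibration(n)
            ys,xs=np.nonzero(r[0]["region"]); 
            w=np.array([cast(c,p,.007 if q!="mat" else .004) for p in zip(xs,ys)],np.float32)
            b=cv2.minAreaRect(w*1000);print(b)
E
```

```text
[ 0.15809136 -0.60470546  0.22675904] [3.11586998e+00 4.00520763e-01 1.58440730e-05] 1.15
column []
riser []
nose []
weight []
pad_round []
pad_square []
pad_long []
mat []
balance []
jar []
pad_long scene 0.47
((550.6052856445312, 14.549354553222656), (42.039283752441406, 77.87431335449219), 80.80304718017578)
pad_square scene 0.59
((622.4781494140625, -59.72373580932617), (60.309654235839844, 64.02603149414062), 81.61087036132812)
mat scene 0.91
((482.8617858886719, -341.8372802734375), (244.79052734375, 150.7914581298828), 9.888587951660156)
```

View pics/w1.png

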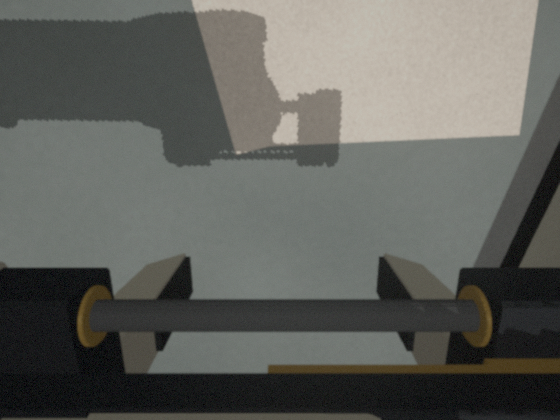

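>>> move_arm --motion '[{"tx": 0.03,"ty": -0.0235,"tz": -0.0035,"twist": 0},{"tx": 0.03,"ty": -0.0235,"tz": -0.0035,"twist": 0}]'

```text
clock: 2.3
position: [0.2039, -0.5438, 0.2335]
ee_rot: [-3.116, -0.397, 0.001]
force: [1.1, -0.2, 0.5]
width: 0.998
gripper_force: 0.0
```

>>> move_arm --motion '[{"tx": 0.03,"ty": -0.0235,"tz": -0.0035,"twist": 0},{"tx": 0.03,"ty": -0.0235,"tz": -0.0035,"twist": 0},{"tx": 0.03,"ty": -0.0235,"tz": -0.0035,"twist": 0},{"tx": 0.03,"ty": -0.0235,"tz": -0.0035,"twist": 0},{"tx": 0.03,"ty": -0.0235,"tz": -0.0035,"twist": 0},{"tx": 0.03,"ty": -0.0235,"tz": -0.0035,"twist": 0},{"tx": 0.03,"ty": -0.0235,"tz": -0.0035,"twist": 0},{"tx": 0.03,"ty": -0.0235,"tz": -0.0035,"twist": 0},{"tx": 0.03,"ty": -0.0235,"tz": -0.0035,"twist": 0}]'

```text
clock: 3.2
position: [0.4128, -0.2698, 0.2656]
ee_rot: [3.115, 0.4, 0.001]
force: [-0.1, -1.1, 0.6]
width: 0.998
gripper_force: 0.0
```

>>> move_arm --motion '[{"tx": 0.03,"ty": -0.0235,"tz": -0.0035,"twist": 0},{"tx": 0.03,"ty": -0.0235,"tz": -0.0035,"twist": 0},{"tx": 0.03,"ty": -0.0235,"tz": -0.0035,"twist": 0},{"tx": 0.03,"ty": -0.0235,"tz": -0.0035,"twist": 0},{"tx": 0.03,"ty": -0.0235,"tz": -0.0035,"twist": 0},{"tx": 0.03,"ty": -0.0235,"tz": -0.0035,"twist": 0},{"tx": 0.03,"ty": -0.0235,"tz": -0.0035,"twist": 0},{"tx": 0.03,"ty": -0.0235,"tz": -0.0035,"twist": 0},{"tx": 0.03,"ty": -0.0235,"tz": -0.0035,"twist": 0}]'

```text
clock: 4.1
position: [0.6205, 0.003, 0.2969]
ee_rot: [3.116, 0.4, 0.0]
force: [0.7, -1.1, 0.5]
width: 0.999
gripper_force: 0.0
```

>>> move_arm --motion '[{"tx": 0,"ty": 0,"tz": 0,"twist": 0.069},{"tx": 0,"ty": 0,"tz": 0,"twist": 0.069},{"tx": 0,"ty": 0,"tz": 0,"twist": 0.069},{"tx": 0,"ty": 0,"tz": 0,"twist": 0.065},{"tx": 0,"ty": 0,"tz": 0,"twist": 0},{"tx": 0,"ty": 0,"tz": 0,"twist": 0}]'

```text
clock: 4.7
position: [0.6197, 0.0018, 0.2967]
ee_rot: [3.13, -0.264, 0.0]
force: [0.2, -0.2, -0.0]
width: 1.001
gripper_force: 0.0
```

```bash
python3 - <<'E'
from h import *
im=arm.get_image("wrist");cal=arm.calibration("wrist");print(arm.observe()["position"],arm.observe()["ee_rot"],arm.observe()["clock"])
cv2.imwrite("pics/w2.png",im[:,:,::-1])
for q in Z: print(q,place("wrist",q))
for q in ("pad_long","pad_square"):
        r=arm.regions_of("wrist",q)
        if r:
            c=cal;ys,xs=np.nonzero(r[0]["region"]); 
            w=np.array([cast(c,p,.007) for p in zip(xs,ys)],np.float32)
            print(q,round(r[0]["conf"],2),cv2.minAreaRect(w*1000))
E
```

```text
[0.61969201 0.00183133 0.29671968] [ 3.13035913e+00 -2.64612029e-01 -2.67046222e-05] 4.75
column [([0.6417, 0.0671], 0.7), ([0.6163, -0.0572], 0.2)]
riser [([0.6159, -0.0546], 0.88), ([0.4825, -0.3403], 0.34)]
nose [([0.5523, 0.0169], 0.81)]
weight [([0.6308, 0.0012], 0.59)]
pad_round [([0.6413, 0.066], 0.96), ([0.5549, 0.0177], 0.38)]
pad_square []
pad_long [([0.5525, 0.0116], 0.89)]
mat [([0.4794, -0.3406], 0.79), ([0.5547, 0.0205], 0.26)]
balance [([0.548, 0.3094], 0.71)]
jar [([0.5493, 0.1057], 0.77)]
pad_long 0.61 ((552.673095703125, 14.794189453125), (45.961334228515625, 79.27632904052734), 80.97061920166016)
pad_square 0.87 ((620.4590454101562, -59.44435119628906), (58.146759033203125, 58.981754302978516), 79.83607482910156)
```

View pics/w2.png

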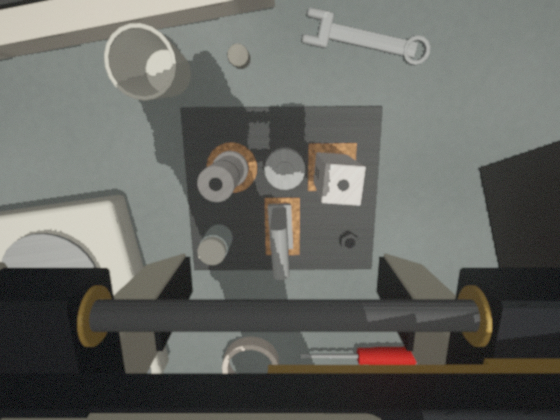

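>>> move_arm --motion '[{"tx": 0.0035,"ty": 0.0203,"tz": 0.02,"twist": 0},{"tx": 0.0035,"ty": 0.0203,"tz": 0.03,"twist": 0},{"tx": 0.0035,"ty": 0.0203,"tz": 0.03,"twist": 0},{"tx": 0,"ty": 0,"tz": 0.03,"twist": 0},{"tx": 0,"ty": 0,"tz": 0.03,"twist": 0},{"tx": 0,"ty": 0,"tz": 0.03,"twist": 0},{"tx": 0,"ty": 0,"tz": 0.025,"twist": 0},{"tx": 0,"ty": 0,"tz": 0.015,"twist": 0},{"tx": 0,"ty": 0,"tz": 0.0085,"twist": 0},{"tx": 0,"ty": 0,"tz": 0,"twist": 0},{"tx": 0,"ty": 0,"tz": 0,"twist": 0}]'

```text
clock: 6.45
position: [0.6204, -0.0599, 0.0792]
ee_rot: [-3.13, 0.269, -0.002]
force: [0.5, 0.2, -0.8]
width: 0.999
gripper_force: 0.0
```

```bash
python3 - <<'E'
from h import *
im=arm.get_image("wrist");print(arm.observe()["position"],arm.observe()["force"])
cv2.imwrite("pics/w3.png",im[:,:,::-1])
E
```

```text
[ 0.62061155 -0.05997843  0.07949961] [ 0.36767222  0.0983327  -0.03590768]
```

View pics/w3.png

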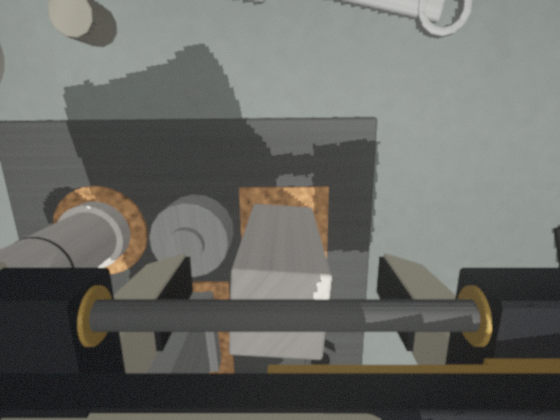

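>>> move_arm --motion '[{"tx": 0,"ty": 0,"tz": 0,"twist": 0},{"tx": 0,"ty": 0,"tz": 0,"twist": 0},{"tx": 0,"ty": 0,"tz": 0,"twist": 0},{"tx": 0,"ty": 0,"tz": 0,"twist": 0},{"tx": 0,"ty": 0,"tz": 0,"twist": 0},{"tx": 0,"ty": 0,"tz": 0,"twist": 0},{"tx": 0,"ty": 0,"tz": 0,"twist": 0},{"tx": 0,"ty": 0,"tz": 0,"twist": 0},{"tx": 0,"ty": 0,"tz": 0,"twist": 0}]' --gripper 1 --squeeze 25

```text
clock: 7.4
position: [0.6198, -0.0597, 0.0782]
ee_rot: [-3.13, 0.269, -0.0]
force: [0.3, 1.2, -0.6]
width: 0.44
gripper_force: 24.5
```

>>> move_arm --motion '[{"tx": 0,"ty": 0,"tz": -0.01,"twist": 0},{"tx": 0,"ty": 0,"tz": -0.02,"twist": 0},{"tx": 0,"ty": 0,"tz": -0.03,"twist": 0},{"tx": 0,"ty": 0,"tz": -0.03,"twist": 0},{"tx": 0,"ty": 0,"tz": -0.025,"twist": 0},{"tx": 0,"ty": 0,"tz": -0.01,"twist": 0},{"tx": 0,"ty": 0,"tz": 0,"twist": 0}]'

```text
clock: 8.1
position: [0.6202, -0.0602, 0.2045]
ee_rot: [3.13, -0.269, 0.003]
force: [-0.6, 0.8, -4.2]
width: 0.441
gripper_force: 24.5
```

>>> move_arm --motion '[{"tx": -0.001,"ty": 0.015,"tz": 0,"twist": 0},{"tx": -0.0015,"ty": 0.03,"tz": 0,"twist": 0},{"tx": -0.0015,"ty": 0.03,"tz": 0,"twist": 0},{"tx": -0.0015,"ty": 0.03,"tz": 0,"twist": 0},{"tx": -0.0015,"ty": 0.03,"tz": 0,"twist": 0},{"tx": -0.0015,"ty": 0.03,"tz": 0,"twist": 0},{"tx": -0.0015,"ty": 0.03,"tz": 0,"twist": 0},{"tx": -0.0015,"ty": 0.03,"tz": 0,"twist": 0},{"tx": -0.001,"ty": 0.03,"tz": 0,"twist": 0},{"tx": -0.001,"ty": 0.018,"tz": 0,"twist": 0},{"tx": 0,"ty": 0,"tz": 0,"twist": 0},{"tx": 0,"ty": 0,"tz": 0,"twist": 0}]'

```text
clock: 9.3
position: [0.5591, -0.3265, 0.202]
ee_rot: [-3.129, 0.27, 0.003]
force: [-0.3, 0.6, -3.1]
width: 0.442
gripper_force: 24.5
```

```bash
python3 - <<'E'
from h import *
im=arm.get_image("wrist");print(arm.observe()["position"],arm.observe()["force"])
cv2.imwrite("pics/w4.png",im[:,:,::-1]);cal=arm.calibration("wrist")
r=arm.regions_of("wrist","mat")
for d in r[:2]:
    ys,xs=np.nonzero(d["region"]);w=np.array([cast(cal,p,.004) for p in zip(xs,ys)],np.float32);print(d["conf"],cv2.minAreaRect(w*1000))
E
```

```text
[ 0.55964412 -0.32554172  0.20237128] [ 0.07426579 -0.19105186 -3.95220011]
0.74 ((483.17437744140625, -342.5496826171875), (240.76803588867188, 151.08084106445312), 10.47586727142334)
```

View pics/w4.png

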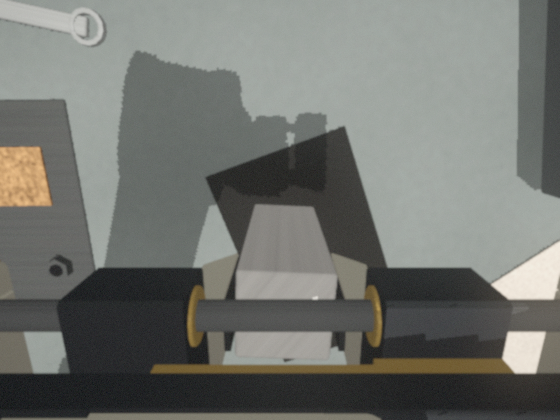

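>>> move_arm --motion '[{"tx": 0,"ty": 0,"tz": 0.01,"twist": 0},{"tx": 0,"ty": 0,"tz": 0.025,"twist": 0},{"tx": 0,"ty": 0,"tz": 0.03,"twist": 0},{"tx": 0,"ty": 0,"tz": 0.03,"twist": 0},{"tx": 0,"ty": 0,"tz": 0.02,"twist": 0},{"tx": 0,"ty": 0,"tz": 0.008,"twist": 0},{"tx": 0,"ty": 0,"tz": 0.003,"twist": 0},{"tx": 0,"ty": 0,"tz": 0.0015,"twist": 0},{"tx": 0,"ty": 0,"tz": 0,"twist": 0},{"tx": 0,"ty": 0,"tz": 0,"twist": 0}]'

```text
clock: 10.4
position: [0.5604, -0.327, 0.0768]
ee_rot: [3.129, -0.269, 0.003]
force: [-0.5, -0.1, -3.9]
width: 0.44
gripper_force: 24.5
```

>>> move_arm --motion '[{"tx": 0,"ty": 0,"tz": 0,"twist": 0},{"tx": 0,"ty": 0,"tz": 0,"twist": 0},{"tx": 0,"ty": 0,"tz": 0,"twist": 0},{"tx": 0,"ty": 0,"tz": 0,"twist": 0},{"tx": 0,"ty": 0,"tz": 0,"twist": 0},{"tx": 0,"ty": 0,"tz": 0,"twist": 0}]' --gripper -1

```text
clock: 11.0
position: [0.5598, -0.3267, 0.0758]
ee_rot: [3.13, -0.269, 0.0]
force: [0.3, -0.3, 0.1]
width: 0.913
gripper_force: 0.0
```

>>> move_arm --motion '[{"tx": 0,"ty": 0,"tz": -0.02,"twist": 0},{"tx": 0,"ty": 0,"tz": -0.035,"twist": 0},{"tx": 0,"ty": 0,"tz": -0.035,"twist": 0},{"tx": 0,"ty": 0,"tz": -0.03,"twist": 0},{"tx": 0,"ty": 0,"tz": -0.01,"twist": 0}]'

```text
clock: 11.5
position: [0.5613, -0.3273, 0.2094]
ee_rot: [3.128, -0.269, 0.008]
force: [1.3, 0.1, -0.5]
width: 1.002
gripper_force: 0.0
```

>>> move_arm --motion '[{"tx": -0.0055,"ty": -0.028,"tz": 0,"twist": 0},{"tx": -0.0055,"ty": -0.028,"tz": 0,"twist": 0},{"tx": -0.0055,"ty": -0.028,"tz": 0,"twist": 0},{"tx": -0.0055,"ty": -0.028,"tz": 0,"twist": 0},{"tx": -0.0055,"ty": -0.028,"tz": 0,"twist": 0},{"tx": -0.0055,"ty": -0.028,"tz": 0,"twist": 0},{"tx": -0.0055,"ty": -0.028,"tz": 0,"twist": 0},{"tx": -0.0055,"ty": -0.028,"tz": 0,"twist": 0},{"tx": -0.0055,"ty": -0.028,"tz": 0,"twist": 0},{"tx": -0.0055,"ty": -0.028,"tz": 0,"twist": 0},{"tx": -0.0055,"ty": -0.028,"tz": 0,"twist": 0},{"tx": -0.0055,"ty": -0.028,"tz": 0,"twist": 0}]'

```text
clock: 12.7
position: [0.5515, 0.0167, 0.2049]
ee_rot: [3.13, -0.269, -0.002]
force: [-0.5, 1.0, 0.4]
width: 0.999
gripper_force: 0.0
```

>>> move_arm --motion '[{"tx": 0,"ty": 0,"tz": 0.01,"twist": 0},{"tx": 0,"ty": 0,"tz": 0.01,"twist": 0},{"tx": 0,"ty": 0,"tz": 0.01,"twist": 0},{"tx": 0,"ty": 0,"tz": 0,"twist": 0},{"tx": 0,"ty": 0,"tz": 0,"twist": 0}]'

```text
clock: 13.2
position: [0.5519, 0.0146, 0.1752]
ee_rot: [3.129, -0.271, -0.002]
force: [-0.0, -0.3, 1.0]
width: 1.001
gripper_force: 0.0
```

```bash
python3 - <<'E'
from h import *
im=arm.get_image("wrist");cal=arm.calibration("wrist");print(arm.observe()["position"],arm.observe()["ee_rot"])
cv2.imwrite("pics/w5.png",im[:,:,::-1])
for q in ("nose","pad_long","column","pad_round","weight"): print(q,place("wrist",q))
for q,z in (("pad_long",.007),("nose",.112)):
    for d in arm.regions_of("wrist",q)[:1]:
        ys,xs=np.nonzero(d["region"]);w=np.array([cast(cal,p,z) for p in zip(xs,ys)],np.float32);print(q,d["conf"],cv2.minAreaRect(w*1000))
E
```

```text
[0.55220948 0.01484896 0.17568942] [ 3.12968715e+00 -2.71141244e-01 -1.68744312e-04]
nose [([0.5529, 0.0159], 0.97)]
pad_long [([0.5537, 0.0178], 0.22)]
column [([0.643, 0.0699], 0.56)]
pad_round []
weight [([0.6306, -0.0004], 0.93), ([0.5514, 0.1035], 0.32)]
pad_long 0.58 ((552.3084716796875, 16.385547637939453), (45.525413513183594, 79.47718048095703), 80.57958221435547)
nose 0.61 ((562.921630859375, 15.015624046325684), (21.12891387939453, 72.02978515625), 83.10162353515625)
```

View pics/w5.png

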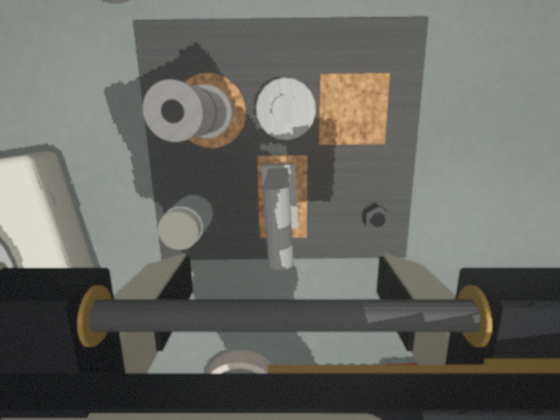

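>>> move_arm --motion '[{"tx": 0,"ty": -0.001,"tz": 0.02,"twist": 0},{"tx": 0,"ty": 0,"tz": 0.03,"twist": 0},{"tx": 0,"ty": 0,"tz": 0.03,"twist": 0},{"tx": 0,"ty": 0,"tz": 0.015,"twist": 0},{"tx": 0,"ty": 0,"tz": 0.0055,"twist": 0},{"tx": 0,"ty": 0,"tz": 0,"twist": 0},{"tx": 0,"ty": 0,"tz": 0,"twist": 0}]'

```text
clock: 14.3
position: [0.553, 0.0168, 0.0761]
ee_rot: [-3.13, 0.269, -0.002]
force: [0.8, -0.3, -0.5]
width: 1.001
gripper_force: 0.0
```

>>> move_arm --motion '[{"tx": 0,"ty": 0,"tz": 0,"twist": 0},{"tx": 0,"ty": 0,"tz": 0,"twist": 0},{"tx": 0,"ty": 0,"tz": 0,"twist": 0},{"tx": 0,"ty": 0,"tz": 0,"twist": 0},{"tx": 0,"ty": 0,"tz": 0,"twist": 0},{"tx": 0,"ty": 0,"tz": 0,"twist": 0},{"tx": 0,"ty": 0,"tz": 0,"twist": 0},{"tx": 0,"ty": 0,"tz": 0,"twist": 0},{"tx": 0,"ty": 0,"tz": 0,"twist": 0},{"tx": 0,"ty": 0,"tz": 0,"twist": 0},{"tx": 0,"ty": 0,"tz": 0,"twist": 0},{"tx": 0,"ty": 0,"tz": 0,"twist": 0}]' --gripper 1 --squeeze 25

```text
clock: 15.5
position: [0.5523, 0.0168, 0.0752]
ee_rot: [-3.13, 0.269, -0.0]
force: [0.8, 1.2, -0.7]
width: 0.194
gripper_force: 25.0
```

>>> move_arm --motion '[{"tx": 0,"ty": 0,"tz": -0.01,"twist": 0},{"tx": 0,"ty": 0,"tz": -0.02,"twist": 0},{"tx": 0,"ty": 0,"tz": -0.03,"twist": 0},{"tx": 0,"ty": 0,"tz": -0.03,"twist": 0},{"tx": 0,"ty": 0,"tz": -0.025,"twist": 0},{"tx": 0,"ty": 0,"tz": -0.01,"twist": 0},{"tx": 0,"ty": 0,"tz": 0,"twist": 0}]'

```text
clock: 16.2
position: [0.5528, 0.0166, 0.2015]
ee_rot: [-3.13, 0.269, -0.004]
force: [0.2, -0.3, -4.3]
width: 0.198
gripper_force: 25.0
```

>>> move_arm --motion '[{"tx": -0.0007,"ty": 0.0305,"tz": 0,"twist": 0},{"tx": -0.0007,"ty": 0.0305,"tz": 0,"twist": 0},{"tx": -0.0007,"ty": 0.0305,"tz": 0,"twist": 0},{"tx": -0.0007,"ty": 0.0305,"tz": 0,"twist": 0},{"tx": -0.0007,"ty": 0.0305,"tz": 0,"twist": 0},{"tx": -0.0007,"ty": 0.0305,"tz": 0,"twist": 0},{"tx": -0.0007,"ty": 0.0305,"tz": 0,"twist": 0},{"tx": -0.0007,"ty": 0.0305,"tz": 0,"twist": 0},{"tx": -0.0007,"ty": 0.0305,"tz": 0,"twist": 0},{"tx": -0.0007,"ty": 0.0305,"tz": 0,"twist": 0},{"tx": -0.0007,"ty": 0.0305,"tz": 0,"twist": 0},{"tx": -0.0007,"ty": 0.0305,"tz": 0,"twist": 0}]'

```text
clock: 17.4
position: [0.4801, -0.3433, 0.1981]
ee_rot: [-3.129, 0.269, 0.005]
force: [1.2, 0.6, -3.9]
width: 0.196
gripper_force: 25.0
```

>>> move_arm --motion '[{"tx": 0,"ty": 0,"tz": 0,"twist": 0},{"tx": 0,"ty": 0,"tz": 0.01,"twist": 0},{"tx": 0,"ty": 0,"tz": 0.025,"twist": 0},{"tx": 0,"ty": 0,"tz": 0.03,"twist": 0},{"tx": 0,"ty": 0,"tz": 0.03,"twist": 0},{"tx": 0,"ty": 0,"tz": 0.02,"twist": 0},{"tx": 0,"ty": 0,"tz": 0.008,"twist": 0},{"tx": 0,"ty": 0,"tz": 0.003,"twist": 0},{"tx": 0,"ty": 0,"tz": 0.002,"twist": 0},{"tx": 0,"ty": 0,"tz": 0,"twist": 0},{"tx": 0,"ty": 0,"tz": 0,"twist": 0},{"tx": 0,"ty": 0,"tz": 0,"twist": 0}]'

```text
clock: 18.6
position: [0.4819, -0.3428, 0.073]
ee_rot: [3.129, -0.269, 0.002]
force: [-0.4, 0.5, -4.7]
width: 0.195
gripper_force: 25.0
```

>>> move_arm --motion '[{"tx": 0,"ty": 0,"tz": 0.0008,"twist": 0},{"tx": 0,"ty": 0,"tz": 0,"twist": 0}]'

```text
clock: 18.8
position: [0.4818, -0.3428, 0.0722]
ee_rot: [3.129, -0.269, 0.002]
force: [-2.4, 0.3, 3.8]
width: 0.195
gripper_force: 25.0
```

>>> move_arm --motion '[{"tx": 0,"ty": 0,"tz": 0,"twist": 0},{"tx": 0,"ty": 0,"tz": 0,"twist": 0},{"tx": 0,"ty": 0,"tz": 0,"twist": 0},{"tx": 0,"ty": 0,"tz": 0,"twist": 0},{"tx": 0,"ty": 0,"tz": 0,"twist": 0},{"tx": 0,"ty": 0,"tz": 0,"twist": 0},{"tx": 0,"ty": 0,"tz": -0.02,"twist": 0},{"tx": 0,"ty": 0,"tz": -0.035,"twist": 0},{"tx": 0,"ty": 0,"tz": -0.035,"twist": 0},{"tx": 0,"ty": 0,"tz": -0.035,"twist": 0},{"tx": 0,"ty": 0,"tz": -0.01,"twist": 0}]' --gripper -1

```text
clock: 19.9
position: [0.4832, -0.3435, 0.2105]
ee_rot: [3.127, -0.269, 0.008]
force: [0.8, -0.3, 0.0]
width: 0.996
gripper_force: 0.0
```

>>> move_arm --motion '[{"tx": 0.0074,"ty": -0.0357,"tz": 0,"twist": 0},{"tx": 0.0074,"ty": -0.0357,"tz": 0,"twist": 0},{"tx": 0.0074,"ty": -0.0357,"tz": 0,"twist": 0},{"tx": 0.0074,"ty": -0.0357,"tz": 0,"twist": 0},{"tx": 0.0074,"ty": -0.0357,"tz": 0,"twist": 0},{"tx": 0.0074,"ty": -0.0357,"tz": 0,"twist": 0},{"tx": 0.0074,"ty": -0.0357,"tz": 0,"twist": 0},{"tx": 0.0074,"ty": -0.0357,"tz": 0,"twist": 0},{"tx": 0.0074,"ty": -0.0357,"tz": 0,"twist": 0},{"tx": 0.0074,"ty": -0.0357,"tz": 0,"twist": 0},{"tx": 0.0074,"ty": -0.0357,"tz": 0,"twist": 0},{"tx": 0.0074,"ty": -0.0357,"tz": 0,"twist": 0}]'

```text
clock: 21.1
position: [0.6422, 0.0657, 0.2057]
ee_rot: [3.13, -0.269, -0.001]
force: [0.6, -0.8, 0.6]
width: 0.998
gripper_force: 0.0
```

>>> move_arm --motion '[{"tx": 0,"ty": 0,"tz": 0.01,"twist": 0},{"tx": 0,"ty": 0,"tz": 0.01,"twist": 0},{"tx": 0,"ty": 0,"tz": 0.01,"twist": 0},{"tx": 0,"ty": 0,"tz": 0,"twist": 0},{"tx": 0,"ty": 0,"tz": 0,"twist": 0},{"tx": 0,"ty": 0,"tz": 0,"twist": 0}]'

```text
clock: 21.7
position: [0.6424, 0.0637, 0.1769]
ee_rot: [-3.13, 0.271, -0.001]
force: [1.1, 0.4, 0.8]
width: 1.002
gripper_force: 0.0
```

```bash
python3 - <<'E'
from h import *
im=arm.get_image("wrist");cal=arm.calibration("wrist");print(arm.observe()["position"],arm.observe()["ee_rot"],arm.observe()["joints"])
a=im[:,:,::-1].copy()
for q in ("column","pad_round","weight"): print(q,place("wrist",q))
for q,z in (("pad_round",.007),("column",.112)):
    for d in arm.regions_of("wrist",q)[:1]:
        ys,xs=np.nonzero(d["region"]);w=np.array([cast(cal,p,z) for p in zip(xs,ys)],np.float32);print(q,d["conf"],cv2.minAreaRect(w*1000))
b=arm.get_image("scene")[:,:,::-1]
cv2.imwrite("pics/w6.png",cv2.resize(np.hstack([a,b]),(800,300)))
E
```

```text
[0.64242267 0.06384893 0.17700674] [-3.12984476e+00  2.70479812e-01 -1.43331420e-03] [-0.02375317  0.52375649 -0.23947883  1.56479316  0.13600194  1.06851648
 -2.04100449]
column [([0.6399, 0.0695], 0.74), ([0.6168, -0.06], 0.51)]
pad_round []
weight [([0.628, -0.0], 0.91)]
column 0.64 ((651.2742309570312, 66.05570983886719), (36.26847457885742, 58.25070571899414), 81.09835052490234)
```

View pics/w6.png

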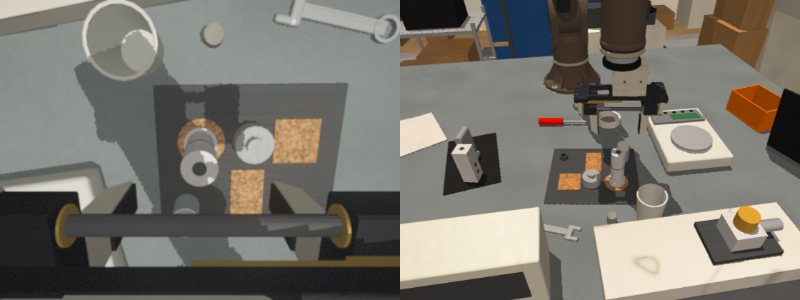

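>>> move_arm --motion '[{"tx": -0.001,"ty": -0.0025,"tz": 0.02,"twist": 0},{"tx": 0,"ty": 0,"tz": 0.03,"twist": 0},{"tx": 0,"ty": 0,"tz": 0.025,"twist": 0},{"tx": 0,"ty": 0,"tz": 0.015,"twist": 0},{"tx": 0,"ty": 0,"tz": 0.009,"twist": 0},{"tx": 0,"ty": 0,"tz": 0,"twist": 0},{"tx": 0,"ty": 0,"tz": 0,"twist": 0}]'

```text
clock: 22.75
position: [0.6423, 0.0672, 0.0783]
ee_rot: [-3.13, 0.269, -0.002]
force: [0.5, 0.2, -0.1]
width: 0.996
gripper_force: 0.0
```

>>> move_arm --motion '[{"tx": 0,"ty": 0,"tz": 0,"twist": 0},{"tx": 0,"ty": 0,"tz": 0,"twist": 0},{"tx": 0,"ty": 0,"tz": 0,"twist": 0},{"tx": 0,"ty": 0,"tz": 0,"twist": 0},{"tx": 0,"ty": 0,"tz": 0,"twist": 0},{"tx": 0,"ty": 0,"tz": 0,"twist": 0},{"tx": 0,"ty": 0,"tz": 0,"twist": 0},{"tx": 0,"ty": 0,"tz": 0,"twist": 0},{"tx": 0,"ty": 0,"tz": 0,"twist": 0},{"tx": 0,"ty": 0,"tz": 0,"twist": 0}]' --gripper 1 --squeeze 25

```text
clock: 23.75
position: [0.6415, 0.0671, 0.0773]
ee_rot: [3.13, -0.269, -0.0]
force: [-1.2, 0.9, -0.9]
width: 0.389
gripper_force: 25.0
```

>>> move_arm --motion '[{"tx": 0,"ty": 0,"tz": -0.01,"twist": 0},{"tx": 0,"ty": 0,"tz": -0.02,"twist": 0},{"tx": 0,"ty": 0,"tz": -0.03,"twist": 0},{"tx": 0,"ty": 0,"tz": -0.03,"twist": 0},{"tx": 0,"ty": 0,"tz": -0.025,"twist": 0},{"tx": 0,"ty": 0,"tz": -0.01,"twist": 0},{"tx": 0,"ty": 0,"tz": 0,"twist": 0}]'

```text
clock: 24.45
position: [0.6422, 0.0671, 0.2039]
ee_rot: [-3.13, 0.269, -0.004]
force: [0.0, 0.7, -4.1]
width: 0.388
gripper_force: 25.0
```

>>> move_arm --motion '[{"tx": -0.0136,"ty": 0.038,"tz": 0,"twist": 0},{"tx": -0.0136,"ty": 0.038,"tz": 0,"twist": 0},{"tx": -0.0136,"ty": 0.038,"tz": 0,"twist": 0},{"tx": -0.0136,"ty": 0.038,"tz": 0,"twist": 0},{"tx": -0.0136,"ty": 0.038,"tz": 0,"twist": 0},{"tx": -0.0136,"ty": 0.038,"tz": 0,"twist": 0},{"tx": -0.0136,"ty": 0.038,"tz": 0,"twist": 0},{"tx": -0.0136,"ty": 0.038,"tz": 0,"twist": 0},{"tx": -0.0136,"ty": 0.038,"tz": 0,"twist": 0},{"tx": -0.0136,"ty": 0.038,"tz": 0,"twist": 0},{"tx": -0.0136,"ty": 0.038,"tz": 0,"twist": 0},{"tx": -0.0136,"ty": 0.038,"tz": 0,"twist": 0}]'

```text
clock: 25.65
position: [0.401, -0.3551, 0.2008]
ee_rot: [-3.129, 0.269, 0.004]
force: [1.6, -0.2, -3.2]
width: 0.385
gripper_force: 25.0
```

>>> move_arm --motion '[{"tx": 0,"ty": 0,"tz": 0,"twist": 0},{"tx": 0,"ty": 0,"tz": 0,"twist": 0},{"tx": 0,"ty": 0,"tz": 0.01,"twist": 0},{"tx": 0,"ty": 0,"tz": 0.025,"twist": 0},{"tx": 0,"ty": 0,"tz": 0.03,"twist": 0},{"tx": 0,"ty": 0,"tz": 0.025,"twist": 0},{"tx": 0,"ty": 0,"tz": 0.01,"twist": 0}]'

```text
clock: 26.35
position: [0.4021, -0.3517, 0.0993]
ee_rot: [-3.127, 0.265, 0.006]
force: [-1.3, 0.6, -3.0]
width: 0.389
gripper_force: 25.0
```

>>> move_arm --motion '[{"tx": 0,"ty": 0,"tz": 0.012,"twist": 0},{"tx": 0,"ty": 0,"tz": 0.01,"twist": 0},{"tx": 0,"ty": 0,"tz": 0.004,"twist": 0},{"tx": 0,"ty": 0,"tz": 0.002,"twist": 0},{"tx": 0,"ty": 0,"tz": 0.0005,"twist": 0},{"tx": 0,"ty": 0,"tz": 0,"twist": 0},{"tx": 0,"ty": 0,"tz": 0,"twist": 0}]'

```text
clock: 27.05
position: [0.4031, -0.3547, 0.0744]
ee_rot: [3.129, -0.269, 0.001]
force: [0.0, 0.2, -3.0]
width: 0.392
gripper_force: 25.0
```

>>> move_arm --motion '[{"tx": 0,"ty": 0,"tz": 0,"twist": 0},{"tx": 0,"ty": 0,"tz": 0,"twist": 0},{"tx": 0,"ty": 0,"tz": 0,"twist": 0},{"tx": 0,"ty": 0,"tz": 0,"twist": 0},{"tx": 0,"ty": 0,"tz": 0,"twist": 0},{"tx": 0,"ty": 0,"tz": 0,"twist": 0}]' --gripper -1

```text
clock: 27.65
position: [0.403, -0.3544, 0.074]
ee_rot: [3.13, -0.269, 0.0]
force: [0.2, 0.3, 0.5]
width: 0.862
gripper_force: 0.0
```

>>> move_arm --motion '[{"tx": 0,"ty": 0,"tz": -0.02,"twist": 0},{"tx": 0,"ty": 0,"tz": -0.035,"twist": 0},{"tx": 0,"ty": 0,"tz": -0.035,"twist": 0},{"tx": 0,"ty": 0,"tz": -0.03,"twist": 0},{"tx": 0,"ty": 0,"tz": -0.01,"twist": 0}]'

```text
clock: 28.15
position: [0.4042, -0.3553, 0.2072]
ee_rot: [3.127, -0.269, 0.006]
force: [-0.0, -1.1, -0.3]
width: 0.998
gripper_force: 0.0
```

>>> move_arm --motion '[{"tx": 0.0137,"ty": -0.0324,"tz": 0,"twist": 0},{"tx": 0.0137,"ty": -0.0324,"tz": 0,"twist": 0},{"tx": 0.0137,"ty": -0.0324,"tz": 0,"twist": 0},{"tx": 0.0137,"ty": -0.0324,"tz": 0,"twist": 0},{"tx": 0.0137,"ty": -0.0324,"tz": 0,"twist": 0},{"tx": 0.0137,"ty": -0.0324,"tz": 0,"twist": 0},{"tx": 0.0137,"ty": -0.0324,"tz": 0,"twist": 0},{"tx": 0.0137,"ty": -0.0324,"tz": 0,"twist": 0},{"tx": 0.0137,"ty": -0.0324,"tz": 0,"twist": 0},{"tx": 0.0137,"ty": -0.0324,"tz": 0,"twist": 0},{"tx": 0.0137,"ty": -0.0324,"tz": 0,"twist": 0},{"tx": 0.0137,"ty": -0.0324,"tz": 0,"twist": 0}]'

```text
clock: 29.35
position: [0.6315, 0.0018, 0.2029]
ee_rot: [3.13, -0.269, -0.002]
force: [0.3, -0.1, -0.6]
width: 1.001
gripper_force: 0.0
```

>>> move_arm --motion '[{"tx": 0,"ty": 0,"tz": 0,"twist": 0},{"tx": 0,"ty": 0,"tz": 0,"twist": 0},{"tx": 0,"ty": 0,"tz": 0,"twist": 0}]'

```text
clock: 29.65
position: [0.6306, -0.0008, 0.2032]
ee_rot: [3.129, -0.271, -0.002]
force: [-0.2, -0.1, 1.0]
width: 1.0
gripper_force: 0.0
```

```bash
python3 - <<'E'
from h import *
im=arm.get_image("wrist");cal=arm.calibration("wrist");print(arm.observe()["position"],arm.observe()["ee_rot"])
a=im[:,:,::-1].copy()
for q in ("weight","pad_round","pad_square","pad_long"):
    print(q,place("wrist",q))
    z={"weight":.03}.get(q,.007)
    for d in arm.regions_of("wrist",q)[:1]:
        ys,xs=np.nonzero(d["region"]);w=np.array([cast(cal,p,z) for p in zip(xs,ys)],np.float32);print("  region",round(d["conf"],2),cv2.minAreaRect(w*1000),cv2.minEnclosingCircle(w*1000))
b=arm.get_image("scene")[:,:,::-1]
for q in("column","riser","nose"): print(q,place("scene",q,.004))
cv2.imwrite("pics/w7.png",cv2.resize(np.hstack([a,b]),(800,300)))
E
```

```text
[ 0.6306568  -0.00105666  0.20347876] [ 3.12875026e+00 -2.71905447e-01 -1.42304666e-03]
weight [([0.6294, -0.0007], 0.7)]
  region 0.64 ((632.5208740234375, -1.482198715209961), (48.461273193359375, 51.32000732421875), 80.01839447021484) ((632.6867065429688, -1.4039006233215332), 26.15721321105957)
pad_round [([0.6424, 0.0676], 0.97)]
  region 0.63 ((641.0328979492188, 65.70380401611328), (63.19204330444336, 64.2027816772461), 64.81231689453125) ((640.8856201171875, 65.61702728271484), 32.58081817626953)
pad_square [([0.6187, -0.0579], 0.67)]
  region 0.73 ((620.812744140625, -60.2323112487793), (60.10850143432617, 60.99171829223633), 80.69883728027344) ((620.5807495117188, -60.21937561035156), 41.398319244384766)
pad_long []
  region 0.83 ((551.7911987304688, 15.826126098632812), (45.639732360839844, 82.00431060791016), 80.86276245117188) ((552.3829956054688, 15.369874000549316), 45.36060333251953)
column [([0.4022, -0.3581], 0.91), ([0.5553, 0.3063], 0.66)]
riser [([0.5535, -0.3301], 0.95)]
nose [([0.4841, -0.3481], 0.83)]
```

View pics/w7.png

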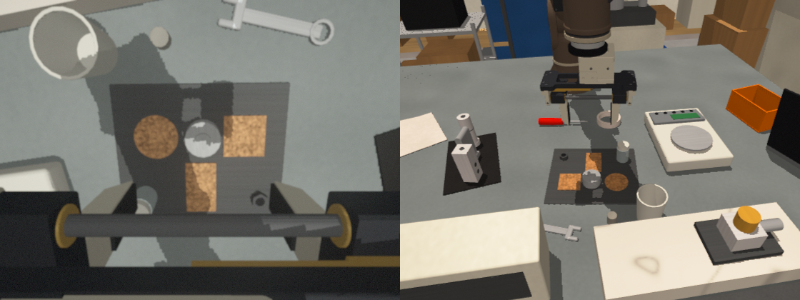

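>>> move_arm --motion '[{"tx": 0,"ty": 0,"tz": 0.02,"twist": 0},{"tx": 0,"ty": 0,"tz": 0.035,"twist": 0},{"tx": 0,"ty": 0,"tz": 0.035,"twist": 0},{"tx": 0,"ty": 0,"tz": 0.035,"twist": 0},{"tx": 0,"ty": 0,"tz": 0.03,"twist": 0},{"tx": 0,"ty": 0,"tz": 0.02,"twist": 0},{"tx": 0,"ty": 0,"tz": 0.01,"twist": 0},{"tx": 0,"ty": 0,"tz": 0.005,"twist": 0},{"tx": 0,"ty": 0,"tz": 0.003,"twist": 0},{"tx": 0,"ty": 0,"tz": 0,"twist": 0},{"tx": 0,"ty": 0,"tz": 0,"twist": 0}]'

```text
clock: 31.4
position: [0.632, 0.0006, 0.0119]
ee_rot: [-3.13, 0.269, -0.002]
force: [-0.7, 0.5, 0.8]
width: 0.999
gripper_force: 0.0
```

>>> move_arm --motion '[{"tx": 0,"ty": 0,"tz": 0,"twist": 0},{"tx": 0,"ty": 0,"tz": 0,"twist": 0},{"tx": 0,"ty": 0,"tz": 0,"twist": 0},{"tx": 0,"ty": 0,"tz": 0,"twist": 0},{"tx": 0,"ty": 0,"tz": 0,"twist": 0},{"tx": 0,"ty": 0,"tz": 0,"twist": 0},{"tx": 0,"ty": 0,"tz": 0,"twist": 0},{"tx": 0,"ty": 0,"tz": 0,"twist": 0}]' --gripper 1 --squeeze 30

```text
clock: 32.2
position: [0.6313, 0.0004, 0.0109]
ee_rot: [3.13, -0.269, -0.0]
force: [-0.8, -0.3, -0.5]
width: 0.538
gripper_force: 30.0
```

>>> move_arm --motion '[{"tx": 0,"ty": 0,"tz": -0.01,"twist": 0},{"tx": 0,"ty": 0,"tz": -0.02,"twist": 0},{"tx": 0,"ty": 0,"tz": -0.03,"twist": 0},{"tx": 0,"ty": 0,"tz": -0.03,"twist": 0},{"tx": 0,"ty": 0,"tz": -0.03,"twist": 0},{"tx": 0,"ty": 0,"tz": -0.03,"twist": 0},{"tx": 0,"ty": 0,"tz": -0.01,"twist": 0}]'

```text
clock: 32.9
position: [0.6326, 0.001, 0.1745]
ee_rot: [-3.129, 0.269, -0.007]
force: [1.2, 0.4, -4.6]
width: 0.537
gripper_force: 30.0
```

>>> move_arm --motion '[{"tx": -0.0214,"ty": -0.0237,"tz": 0,"twist": 0},{"tx": -0.0214,"ty": -0.0237,"tz": 0,"twist": 0},{"tx": -0.0214,"ty": -0.0237,"tz": 0,"twist": 0},{"tx": -0.0214,"ty": -0.0237,"tz": 0,"twist": 0},{"tx": -0.0214,"ty": -0.0237,"tz": 0,"twist": 0},{"tx": -0.0214,"ty": -0.0237,"tz": 0,"twist": 0},{"tx": -0.0214,"ty": -0.0237,"tz": 0,"twist": 0},{"tx": -0.0214,"ty": -0.0237,"tz": 0,"twist": 0},{"tx": -0.0214,"ty": -0.0237,"tz": 0,"twist": 0},{"tx": -0.0214,"ty": -0.0237,"tz": 0,"twist": 0},{"tx": 0,"ty": 0,"tz": 0,"twist": 0},{"tx": 0,"ty": 0,"tz": 0,"twist": 0}]'

```text
clock: 34.1
position: [0.4599, 0.271, 0.1702]
ee_rot: [3.129, -0.265, -0.002]
force: [-0.5, -0.7, -4.7]
width: 0.535
gripper_force: 30.0
```

```bash
python3 - <<'E'
from h import *
im=arm.get_image("wrist");cal=arm.calibration("wrist");print(arm.observe()["position"],arm.observe()["ee_rot"])
cv2.imwrite("pics/w8.png",im[:,:,::-1])
print(place("wrist","balance"))
E
```

```text
[0.46062374 0.26998579 0.17022105] [ 3.12883809e+00 -2.68613539e-01 -1.24961451e-03]
[([0.5512, 0.3068], 0.78), ([0.5533, 0.0986], 0.4)]
```

View pics/w8.png

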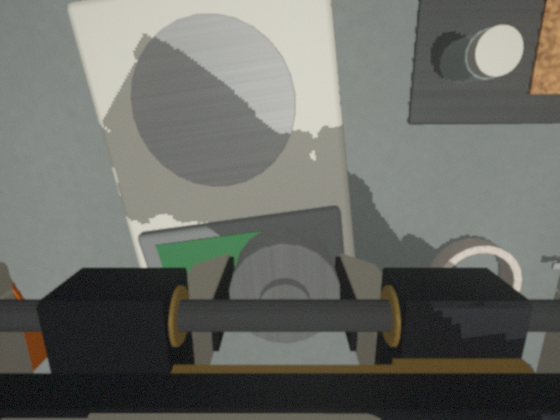

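```bash
python3 - <<'E'
from h import *
cal=arm.calibration("wrist")
w=np.array([cast(cal,p,.062) for p in [(131,97),(296,100),(210,13),(219,186)]],np.float32);print(w,w[:2].mean(0),w[2:].mean(0),cv2.minEnclosingCircle(w))
E
```

```text
[[0.5662071  0.36238793]
 [0.5438325  0.24620317]
 [0.6087629  0.29423225]
 [0.49200532 0.31480744]] [0.5550198  0.30429554] [0.5503841  0.30451983] ((0.5505498051643372, 0.3051563501358032), 0.05943464860320091)
```

>>> move_arm --motion '[{"tx": 0.0166,"ty": -0.01,"tz": 0,"twist": 0},{"tx": 0.0166,"ty": -0.01,"tz": 0,"twist": 0},{"tx": 0.0166,"ty": -0.01,"tz": 0.01,"twist": 0},{"tx": 0.0166,"ty": -0.01,"tz": 0.02,"twist": 0},{"tx": 0.0166,"ty": -0.01,"tz": 0.025,"twist": 0},{"tx": 0,"ty": 0,"tz": 0.02,"twist": 0},{"tx": 0,"ty": 0,"tz": 0.015,"twist": 0},{"tx": 0,"ty": 0,"tz": 0.007,"twist": 0},{"tx": 0,"ty": 0,"tz": 0.003,"twist": 0},{"tx": 0,"ty": 0,"tz": 0,"twist": 0},{"tx": 0,"ty": 0,"tz": 0,"twist": 0}]'

```text
clock: 35.3
position: [0.5517, 0.306, 0.072]
ee_rot: [-3.129, 0.269, -0.002]
force: [0.5, 0.1, -4.3]
width: 0.538
gripper_force: 30.0
```

>>> move_arm --motion '[{"tx": 0,"ty": 0,"tz": 0.0007,"twist": 0},{"tx": 0,"ty": 0,"tz": 0.0005,"twist": 0},{"tx": 0,"ty": 0,"tz": 0,"twist": 0},{"tx": 0,"ty": 0,"tz": 0,"twist": 0}]'

```text
clock: 35.7
position: [0.5513, 0.3057, 0.0699]
ee_rot: [-3.13, 0.269, -0.0]
force: [0.0, 0.3, -4.4]
width: 0.536
gripper_force: 30.0
```

Still hanging; go down in fine steps.

>>> move_arm --motion '[{"tx": 0,"ty": 0,"tz": 0.0005,"twist": 0},{"tx": 0,"ty": 0,"tz": 0.0003,"twist": 0},{"tx": 0,"ty": 0,"tz": 0,"twist": 0},{"tx": 0,"ty": 0,"tz": 0,"twist": 0}]'

```text
clock: 36.1
position: [0.5512, 0.3058, 0.0689]
ee_rot: [3.13, -0.269, -0.0]
force: [-0.1, -1.3, -3.5]
width: 0.539
gripper_force: 30.0
```

>>> move_arm --motion '[{"tx": 0,"ty": 0,"tz": 0.0005,"twist": 0},{"tx": 0,"ty": 0,"tz": 0,"twist": 0},{"tx": 0,"ty": 0,"tz": 0,"twist": 0}]'

```text
clock: 36.4
position: [0.5512, 0.3058, 0.0689]
ee_rot: [-3.13, 0.269, -0.0]
force: [-3.3, -2.1, 4.8]
width: 0.538
gripper_force: 30.0
```

>>> move_arm --motion '[{"tx": 0,"ty": 0,"tz": 0,"twist": 0},{"tx": 0,"ty": 0,"tz": 0,"twist": 0},{"tx": 0,"ty": 0,"tz": 0,"twist": 0},{"tx": 0,"ty": 0,"tz": 0,"twist": 0},{"tx": 0,"ty": 0,"tz": 0,"twist": 0},{"tx": 0,"ty": 0,"tz": -0.01,"twist": 0},{"tx": 0,"ty": 0,"tz": -0.02,"twist": 0},{"tx": 0,"ty": 0,"tz": -0.035,"twist": 0},{"tx": 0,"ty": 0,"tz": -0.035,"twist": 0},{"tx": 0,"ty": 0,"tz": -0.025,"twist": 0},{"tx": 0,"ty": 0,"tz": -0.01,"twist": 0},{"tx": 0,"ty": 0,"tz": 0,"twist": 0}]' --gripper -1

```text
clock: 37.6
position: [0.5519, 0.3063, 0.2052]
ee_rot: [-3.128, 0.269, -0.004]
force: [0.4, 0.5, -0.1]
width: 1.001
gripper_force: 0.0
```

>>> move_arm --motion '[{"tx": -0.002,"ty": 0.0375,"tz": 0,"twist": 0},{"tx": -0.002,"ty": 0.0375,"tz": 0,"twist": 0},{"tx": -0.002,"ty": 0.0375,"tz": 0,"twist": 0},{"tx": -0.002,"ty": 0.0375,"tz": 0,"twist": 0},{"tx": -0.002,"ty": 0.0375,"tz": 0,"twist": 0},{"tx": -0.002,"ty": 0.0375,"tz": 0,"twist": 0},{"tx": -0.002,"ty": 0.0375,"tz": 0,"twist": 0},{"tx": -0.002,"ty": 0.0375,"tz": 0,"twist": 0},{"tx": -0.002,"ty": 0.0375,"tz": 0,"twist": 0}]'

```text
clock: 38.5
position: [0.4743, -0.0253, 0.202]
ee_rot: [3.13, -0.269, -0.004]
force: [0.5, 0.1, -0.8]
width: 1.004
gripper_force: 0.0
```

>>> move_arm --motion '[{"tx": -0.002,"ty": 0.0375,"tz": 0,"twist": 0},{"tx": -0.002,"ty": 0.0375,"tz": 0,"twist": 0},{"tx": -0.002,"ty": 0.0375,"tz": 0,"twist": 0},{"tx": -0.002,"ty": 0.0375,"tz": 0,"twist": 0},{"tx": -0.002,"ty": 0.0375,"tz": 0,"twist": 0},{"tx": -0.002,"ty": 0.0375,"tz": 0,"twist": 0},{"tx": -0.002,"ty": 0.0375,"tz": 0,"twist": 0},{"tx": -0.002,"ty": 0.0375,"tz": 0,"twist": 0},{"tx": 0,"ty": 0.038,"tz": 0,"twist": 0},{"tx": 0,"ty": 0,"tz": 0,"twist": 0},{"tx": 0,"ty": 0,"tz": 0,"twist": 0}]'

```text
clock: 39.6
position: [0.4013, -0.3541, 0.2018]
ee_rot: [-3.128, 0.272, 0.004]
force: [-0.2, 0.2, -0.1]
width: 1.001
gripper_force: 0.0
```

```bash
python3 - <<'E'
from h import *
print(arm.observe()["position"],arm.observe()["ee_rot"])
b=arm.get_image("side")[:,:,::-1];s=arm.get_image("scene")[:,:,::-1]
cv2.imwrite("pics/s9.png",cv2.resize(np.hstack([b,s]),(800,300)))
print(place("side","weight",.062))
E
```

```text
[ 0.4012548  -0.35409733  0.20182361] [-3.1283381   0.27225313  0.00385174]
[([0.5504, 0.3065], 0.8)]
```

View pics/s9.png

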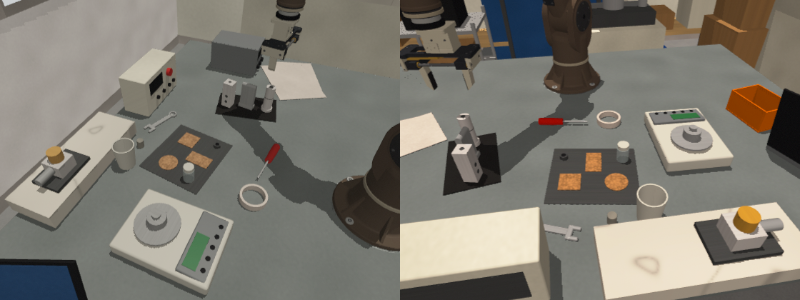

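>>> move_arm --motion '[{"tx": 0.001,"ty": 0,"tz": 0.02,"twist": 0},{"tx": 0,"ty": 0,"tz": 0.035,"twist": 0},{"tx": 0,"ty": 0,"tz": 0.035,"twist": 0},{"tx": 0,"ty": 0,"tz": 0.025,"twist": 0},{"tx": 0,"ty": 0,"tz": 0.01,"twist": 0},{"tx": 0,"ty": 0,"tz": 0.003,"twist": 0},{"tx": 0,"ty": 0,"tz": 0,"twist": 0},{"tx": 0,"ty": 0,"tz": 0,"twist": 0},{"tx": 0,"ty": 0,"tz": 0,"twist": 0}]'

```text
clock: 40.65
position: [0.4041, -0.3547, 0.0766]
ee_rot: [3.129, -0.269, 0.003]
force: [-1.0, 0.4, -0.9]
width: 1.0
gripper_force: 0.0
```

>>> move_arm --motion '[{"tx": -0.001,"ty": 0,"tz": 0.0015,"twist": 0},{"tx": 0,"ty": 0,"tz": 0,"twist": 0},{"tx": 0,"ty": 0,"tz": 0,"twist": 0},{"tx": 0,"ty": 0,"tz": 0,"twist": 0}]'

```text
clock: 41.05
position: [0.4024, -0.3541, 0.074]
ee_rot: [3.13, -0.269, 0.0]
force: [0.6, -0.1, -0.6]
width: 1.001
gripper_force: 0.0
```

>>> move_arm --motion '[{"tx": 0,"ty": 0,"tz": 0,"twist": 0},{"tx": 0,"ty": 0,"tz": 0,"twist": 0},{"tx": 0,"ty": 0,"tz": 0,"twist": 0},{"tx": 0,"ty": 0,"tz": 0,"twist": 0},{"tx": 0,"ty": 0,"tz": 0,"twist": 0},{"tx": 0,"ty": 0,"tz": 0,"twist": 0},{"tx": 0,"ty": 0,"tz": 0,"twist": 0},{"tx": 0,"ty": 0,"tz": 0,"twist": 0},{"tx": 0,"ty": 0,"tz": 0,"twist": 0},{"tx": 0,"ty": 0,"tz": 0,"twist": 0}]' --gripper 1 --squeeze 25

```text
clock: 42.05
position: [0.4024, -0.3541, 0.0739]
ee_rot: [3.13, -0.269, -0.0]
force: [0.7, -0.4, -0.9]
width: 0.389
gripper_force: 25.0
```

>>> move_arm --motion '[{"tx": 0,"ty": 0,"tz": -0.01,"twist": 0},{"tx": 0,"ty": 0,"tz": -0.02,"twist": 0},{"tx": 0,"ty": 0,"tz": -0.03,"twist": 0},{"tx": 0,"ty": 0,"tz": -0.03,"twist": 0},{"tx": 0,"ty": 0,"tz": -0.025,"twist": 0},{"tx": 0,"ty": 0,"tz": -0.01,"twist": 0},{"tx": 0,"ty": 0,"tz": 0,"twist": 0}]'

```text
clock: 42.75
position: [0.4029, -0.3543, 0.2002]
ee_rot: [3.129, -0.269, 0.003]
force: [0.8, -0.1, -3.7]
width: 0.389
gripper_force: 25.0
```

>>> move_arm --motion '[{"tx": 0.0137,"ty": -0.0379,"tz": 0,"twist": 0},{"tx": 0.0137,"ty": -0.0379,"tz": 0,"twist": 0},{"tx": 0.0137,"ty": -0.0379,"tz": 0,"twist": 0},{"tx": 0.0137,"ty": -0.0379,"tz": 0,"twist": 0},{"tx": 0.0137,"ty": -0.0379,"tz": 0,"twist": 0},{"tx": 0.0137,"ty": -0.0379,"tz": 0,"twist": 0},{"tx": 0.0137,"ty": -0.0379,"tz": 0,"twist": 0},{"tx": 0.0137,"ty": -0.0379,"tz": 0,"twist": 0},{"tx": 0.0137,"ty": -0.0379,"tz": 0,"twist": 0},{"tx": 0.0137,"ty": -0.0379,"tz": 0,"twist": 0},{"tx": 0.0137,"ty": -0.0379,"tz": 0,"twist": 0},{"tx": 0.0137,"ty": -0.0379,"tz": 0,"twist": 0}]'

```text
clock: 43.95
position: [0.6416, 0.0673, 0.1966]
ee_rot: [3.129, -0.269, -0.005]
force: [0.4, -1.0, -3.9]
width: 0.388
gripper_force: 25.0
```

>>> move_arm --motion '[{"tx": 0,"ty": 0,"tz": 0,"twist": 0},{"tx": 0,"ty": 0,"tz": 0,"twist": 0},{"tx": 0,"ty": 0,"tz": 0.01,"twist": 0},{"tx": 0,"ty": 0,"tz": 0.025,"twist": 0},{"tx": 0,"ty": 0,"tz": 0.03,"twist": 0},{"tx": 0,"ty": 0,"tz": 0.03,"twist": 0},{"tx": 0,"ty": 0,"tz": 0.015,"twist": 0},{"tx": 0,"ty": 0,"tz": 0.007,"twist": 0},{"tx": 0,"ty": 0,"tz": 0,"twist": 0},{"tx": 0,"ty": 0,"tz": 0,"twist": 0},{"tx": 0,"ty": 0,"tz": 0,"twist": 0},{"tx": 0,"ty": 0,"tz": 0,"twist": 0}]'

```text
clock: 45.15
position: [0.6427, 0.0662, 0.0831]
ee_rot: [-3.13, 0.269, -0.003]
force: [0.6, 0.7, -3.3]
width: 0.386
gripper_force: 25.0
```

>>> move_arm --motion '[{"tx": -0.0005,"ty": 0,"tz": 0.003,"twist": 0},{"tx": 0,"ty": 0,"tz": 0.001,"twist": 0},{"tx": 0,"ty": 0,"tz": 0,"twist": 0},{"tx": 0,"ty": 0,"tz": 0,"twist": 0},{"tx": 0,"ty": 0,"tz": 0,"twist": 0}]'

```text
clock: 45.65
position: [0.6416, 0.0661, 0.0779]
ee_rot: [3.13, -0.269, 0.0]
force: [0.3, -0.6, -3.4]
width: 0.382
gripper_force: 25.0
```

>>> move_arm --motion '[{"tx": -0.0005,"ty": 0,"tz": 0.0005,"twist": 0},{"tx": 0,"ty": 0,"tz": 0.0003,"twist": 0},{"tx": 0,"ty": 0,"tz": 0,"twist": 0},{"tx": 0,"ty": 0,"tz": 0,"twist": 0}]'

```text
clock: 46.05
position: [0.641, 0.0662, 0.0771]
ee_rot: [3.13, -0.269, -0.0]
force: [-0.0, -0.3, -3.8]
width: 0.387
gripper_force: 25.0
```

>>> move_arm --motion '[{"tx": 0,"ty": 0,"tz": 0.0004,"twist": 0},{"tx": 0,"ty": 0,"tz": 0,"twist": 0}]'

```text
clock: 46.25
position: [0.6411, 0.0662, 0.077]
ee_rot: [3.13, -0.269, 0.0]
force: [-0.3, -0.3, -0.0]
width: 0.387
gripper_force: 25.0
```

>>> move_arm --motion '[{"tx": 0,"ty": 0,"tz": 0,"twist": 0},{"tx": 0,"ty": 0,"tz": 0,"twist": 0},{"tx": 0,"ty": 0,"tz": 0,"twist": 0},{"tx": 0,"ty": 0,"tz": 0,"twist": 0},{"tx": 0,"ty": 0,"tz": 0,"twist": 0},{"tx": 0,"ty": 0,"tz": 0,"twist": 0},{"tx": 0,"ty": 0,"tz": -0.02,"twist": 0},{"tx": 0,"ty": 0,"tz": -0.035,"twist": 0},{"tx": 0,"ty": 0,"tz": -0.035,"twist": 0},{"tx": 0,"ty": 0,"tz": -0.03,"twist": 0},{"tx": 0,"ty": 0,"tz": -0.01,"twist": 0}]' --gripper -1

```text
clock: 47.35
position: [0.6426, 0.0666, 0.2104]
ee_rot: [-3.129, 0.269, -0.008]
force: [-0.4, -0.2, 0.0]
width: 0.998
gripper_force: 0.0
```

>>> move_arm --motion '[{"tx": -0.0073,"ty": 0.0358,"tz": 0,"twist": 0},{"tx": -0.0073,"ty": 0.0358,"tz": 0,"twist": 0},{"tx": -0.0073,"ty": 0.0358,"tz": 0,"twist": 0},{"tx": -0.0073,"ty": 0.0358,"tz": 0,"twist": 0},{"tx": -0.0073,"ty": 0.0358,"tz": 0,"twist": 0},{"tx": -0.0073,"ty": 0.0358,"tz": 0,"twist": 0},{"tx": -0.0074,"ty": 0.0358,"tz": 0,"twist": 0},{"tx": -0.0074,"ty": 0.0358,"tz": 0,"twist": 0},{"tx": -0.0074,"ty": 0.0358,"tz": 0,"twist": 0},{"tx": -0.0074,"ty": 0.0358,"tz": 0,"twist": 0},{"tx": -0.0074,"ty": 0.0358,"tz": 0,"twist": 0},{"tx": -0.0074,"ty": 0.0358,"tz": 0,"twist": 0}]'

```text
clock: 48.55
position: [0.4797, -0.3431, 0.2059]
ee_rot: [-3.13, 0.269, 0.001]
force: [0.9, 0.4, -0.3]
width: 1.0
gripper_force: 0.0
```

>>> move_arm --motion '[{"tx": 0,"ty": 0,"tz": 0,"twist": 0},{"tx": 0,"ty": 0,"tz": 0.02,"twist": 0},{"tx": 0,"ty": 0,"tz": 0.035,"twist": 0},{"tx": 0,"ty": 0,"tz": 0.035,"twist": 0},{"tx": 0,"ty": 0,"tz": 0.025,"twist": 0},{"tx": 0,"ty": 0,"tz": 0.01,"twist": 0},{"tx": 0,"ty": 0,"tz": 0.005,"twist": 0},{"tx": 0,"ty": 0,"tz": 0.003,"twist": 0},{"tx": 0,"ty": 0,"tz": 0,"twist": 0},{"tx": 0,"ty": 0,"tz": 0,"twist": 0},{"tx": 0,"ty": 0,"tz": 0,"twist": 0},{"tx": 0,"ty": 0,"tz": 0,"twist": 0}]'

```text
clock: 49.75
position: [0.4811, -0.3423, 0.0743]
ee_rot: [3.13, -0.269, 0.001]
force: [0.1, 0.7, 0.3]
width: 1.003
gripper_force: 0.0
```

>>> move_arm --motion '[{"tx": 0.001,"ty": 0.0005,"tz": 0.0015,"twist": 0},{"tx": 0,"ty": 0,"tz": 0,"twist": 0},{"tx": 0,"ty": 0,"tz": 0,"twist": 0},{"tx": 0,"ty": 0,"tz": 0,"twist": 0}]'

```text
clock: 50.15
position: [0.4817, -0.3427, 0.0722]
ee_rot: [-3.13, 0.269, 0.0]
force: [-0.4, -0.8, -0.2]
width: 1.0
gripper_force: 0.0
```

>>> move_arm --motion '[{"tx": 0,"ty": 0,"tz": 0,"twist": 0},{"tx": 0,"ty": 0,"tz": 0,"twist": 0},{"tx": 0,"ty": 0,"tz": 0,"twist": 0},{"tx": 0,"ty": 0,"tz": 0,"twist": 0},{"tx": 0,"ty": 0,"tz": 0,"twist": 0},{"tx": 0,"ty": 0,"tz": 0,"twist": 0},{"tx": 0,"ty": 0,"tz": 0,"twist": 0},{"tx": 0,"ty": 0,"tz": 0,"twist": 0},{"tx": 0,"ty": 0,"tz": 0,"twist": 0},{"tx": 0,"ty": 0,"tz": 0,"twist": 0},{"tx": 0,"ty": 0,"tz": 0,"twist": 0},{"tx": 0,"ty": 0,"tz": 0,"twist": 0}]' --gripper 1 --squeeze 25

```text
clock: 51.35
position: [0.4817, -0.3428, 0.0722]
ee_rot: [3.13, -0.269, 0.0]
force: [-0.3, -0.7, -0.4]
width: 0.194
gripper_force: 25.0
```

>>> move_arm --motion '[{"tx": 0,"ty": 0,"tz": -0.01,"twist": 0},{"tx": 0,"ty": 0,"tz": -0.02,"twist": 0},{"tx": 0,"ty": 0,"tz": -0.03,"twist": 0},{"tx": 0,"ty": 0,"tz": -0.03,"twist": 0},{"tx": 0,"ty": 0,"tz": -0.025,"twist": 0},{"tx": 0,"ty": 0,"tz": -0.01,"twist": 0},{"tx": 0,"ty": 0,"tz": 0,"twist": 0}]'

```text
clock: 52.05
position: [0.4822, -0.343, 0.1985]
ee_rot: [3.129, -0.269, 0.003]
force: [-0.1, 0.4, -4.3]
width: 0.193
gripper_force: 25.0
```

>>> move_arm --motion '[{"tx": 0.0008,"ty": -0.0305,"tz": 0,"twist": 0},{"tx": 0.0008,"ty": -0.0305,"tz": 0,"twist": 0},{"tx": 0.0008,"ty": -0.0305,"tz": 0,"twist": 0},{"tx": 0.0008,"ty": -0.0305,"tz": 0,"twist": 0},{"tx": 0.0008,"ty": -0.0305,"tz": 0,"twist": 0},{"tx": 0.0008,"ty": -0.0305,"tz": 0,"twist": 0},{"tx": 0.0008,"ty": -0.0305,"tz": 0,"twist": 0},{"tx": 0.0008,"ty": -0.0305,"tz": 0,"twist": 0},{"tx": 0.0008,"ty": -0.0305,"tz": 0,"twist": 0},{"tx": 0.0008,"ty": -0.0305,"tz": 0,"twist": 0},{"tx": 0.0008,"ty": -0.0305,"tz": 0,"twist": 0},{"tx": 0.0008,"ty": -0.0305,"tz": 0,"twist": 0}]'

```text
clock: 53.25
position: [0.5526, 0.0173, 0.1953]
ee_rot: [3.129, -0.269, -0.005]
force: [0.2, -0.0, -3.5]
width: 0.195
gripper_force: 25.0
```

>>> move_arm --motion '[{"tx": 0,"ty": 0,"tz": 0,"twist": 0},{"tx": 0,"ty": 0,"tz": 0,"twist": 0},{"tx": 0,"ty": 0,"tz": 0.01,"twist": 0},{"tx": 0,"ty": 0,"tz": 0.025,"twist": 0},{"tx": 0,"ty": 0,"tz": 0.03,"twist": 0},{"tx": 0,"ty": 0,"tz": 0.03,"twist": 0},{"tx": 0,"ty": 0,"tz": 0.015,"twist": 0},{"tx": 0,"ty": 0,"tz": 0.008,"twist": 0},{"tx": 0,"ty": 0,"tz": 0.002,"twist": 0},{"tx": 0,"ty": 0,"tz": 0,"twist": 0},{"tx": 0,"ty": 0,"tz": 0,"twist": 0},{"tx": 0,"ty": 0,"tz": 0,"twist": 0}]'

```text
clock: 54.45
position: [0.5543, 0.0163, 0.0781]
ee_rot: [-3.13, 0.269, -0.003]
force: [-0.0, 0.3, -4.5]
width: 0.194
gripper_force: 25.0
```

>>> move_arm --motion '[{"tx": 0,"ty": 0,"tz": 0,"twist": 0},{"tx": 0,"ty": 0,"tz": 0,"twist": 0}]'

```text
clock: 54.65
position: [0.5538, 0.0163, 0.0776]
ee_rot: [-3.13, 0.269, -0.001]
force: [0.7, 0.4, -3.9]
width: 0.192
gripper_force: 25.0
```

>>> move_arm --motion '[{"tx": -0.001,"ty": 0,"tz": 0.0015,"twist": 0},{"tx": 0,"ty": 0,"tz": 0.0005,"twist": 0},{"tx": 0,"ty": 0,"tz": 0,"twist": 0},{"tx": 0,"ty": 0,"tz": 0,"twist": 0},{"tx": 0,"ty": 0,"tz": 0,"twist": 0}]'

```text
clock: 55.15
position: [0.5525, 0.0165, 0.0752]
ee_rot: [3.13, -0.269, -0.0]
force: [-1.5, -0.0, -1.6]
width: 0.195
gripper_force: 25.0
```

>>> move_arm --motion '[{"tx": 0,"ty": 0,"tz": 0.0002,"twist": 0},{"tx": 0,"ty": 0,"tz": 0,"twist": 0}]'

```text
clock: 55.35
position: [0.5525, 0.0165, 0.0752]
ee_rot: [3.13, -0.269, -0.0]
force: [-2.9, -0.7, 2.2]
width: 0.194
gripper_force: 25.0
```

>>> move_arm --motion '[{"tx": 0,"ty": 0,"tz": 0,"twist": 0},{"tx": 0,"ty": 0,"tz": 0,"twist": 0},{"tx": 0,"ty": 0,"tz": 0,"twist": 0},{"tx": 0,"ty": 0,"tz": 0,"twist": 0},{"tx": 0,"ty": 0,"tz": 0,"twist": 0},{"tx": 0,"ty": 0,"tz": 0,"twist": 0},{"tx": 0,"ty": 0,"tz": -0.02,"twist": 0},{"tx": 0,"ty": 0,"tz": -0.035,"twist": 0},{"tx": 0,"ty": 0,"tz": -0.035,"twist": 0},{"tx": 0,"ty": 0,"tz": -0.03,"twist": 0},{"tx": 0,"ty": 0,"tz": -0.01,"twist": 0}]' --gripper -1

```text
clock: 56.45
position: [0.5542, 0.0167, 0.2083]
ee_rot: [-3.129, 0.269, -0.008]
force: [0.3, 0.4, -0.9]
width: 0.999
gripper_force: 0.0
```

>>> move_arm --motion '[{"tx": 0.0054,"ty": 0.0281,"tz": 0,"twist": 0},{"tx": 0.0054,"ty": 0.0281,"tz": 0,"twist": 0},{"tx": 0.0054,"ty": 0.0281,"tz": 0,"twist": 0},{"tx": 0.0054,"ty": 0.0281,"tz": 0,"twist": 0},{"tx": 0.0054,"ty": 0.0281,"tz": 0,"twist": 0},{"tx": 0.0054,"ty": 0.0281,"tz": 0,"twist": 0},{"tx": 0.0054,"ty": 0.0281,"tz": 0,"twist": 0},{"tx": 0.0054,"ty": 0.0281,"tz": 0,"twist": 0},{"tx": 0.0054,"ty": 0.0281,"tz": 0,"twist": 0},{"tx": 0.0054,"ty": 0.0281,"tz": 0,"twist": 0},{"tx": 0.0054,"ty": 0.0281,"tz": 0,"twist": 0},{"tx": 0.0054,"ty": 0.0281,"tz": 0,"twist": 0}]'

```text
clock: 57.65
position: [0.5585, -0.3279, 0.204]
ee_rot: [-3.13, 0.269, 0.002]
force: [-0.2, -0.2, 0.4]
width: 1.004
gripper_force: 0.0
```

>>> move_arm --motion '[{"tx": 0,"ty": 0,"tz": 0,"twist": 0},{"tx": 0,"ty": 0,"tz": 0.02,"twist": 0},{"tx": 0,"ty": 0,"tz": 0.035,"twist": 0},{"tx": 0,"ty": 0,"tz": 0.035,"twist": 0},{"tx": 0,"ty": 0,"tz": 0.025,"twist": 0},{"tx": 0,"ty": 0,"tz": 0.01,"twist": 0},{"tx": 0,"ty": 0,"tz": 0.003,"twist": 0},{"tx": 0,"ty": 0,"tz": 0,"twist": 0},{"tx": 0,"ty": 0,"tz": 0,"twist": 0},{"tx": 0,"ty": 0,"tz": 0,"twist": 0},{"tx": 0,"ty": 0,"tz": 0,"twist": 0},{"tx": 0,"ty": 0,"tz": 0,"twist": 0}]'

```text
clock: 58.85
position: [0.5592, -0.327, 0.0776]
ee_rot: [3.13, -0.269, 0.001]
force: [0.3, 0.0, -0.8]
width: 1.001
gripper_force: 0.0
```

>>> move_arm --motion '[{"tx": 0.0005,"ty": 0,"tz": 0.0015,"twist": 0},{"tx": 0,"ty": 0,"tz": 0,"twist": 0},{"tx": 0,"ty": 0,"tz": 0,"twist": 0}]'

```text
clock: 59.15
position: [0.5594, -0.3269, 0.0754]
ee_rot: [-3.13, 0.269, 0.0]
force: [-0.0, -0.1, 0.2]
width: 1.002
gripper_force: 0.0
```

>>> move_arm --motion '[{"tx": 0,"ty": 0,"tz": 0,"twist": 0},{"tx": 0,"ty": 0,"tz": 0,"twist": 0},{"tx": 0,"ty": 0,"tz": 0,"twist": 0},{"tx": 0,"ty": 0,"tz": 0,"twist": 0},{"tx": 0,"ty": 0,"tz": 0,"twist": 0},{"tx": 0,"ty": 0,"tz": 0,"twist": 0},{"tx": 0,"ty": 0,"tz": 0,"twist": 0},{"tx": 0,"ty": 0,"tz": 0,"twist": 0},{"tx": 0,"ty": 0,"tz": 0,"twist": 0},{"tx": 0,"ty": 0,"tz": 0,"twist": 0}]' --gripper 1 --squeeze 25

```text
clock: 60.15
position: [0.5594, -0.3269, 0.0755]
ee_rot: [-3.13, 0.269, 0.0]
force: [-0.5, 0.5, 0.6]
width: 0.436
gripper_force: 24.8
```

>>> move_arm --motion '[{"tx": 0,"ty": 0,"tz": -0.01,"twist": 0},{"tx": 0,"ty": 0,"tz": -0.02,"twist": 0},{"tx": 0,"ty": 0,"tz": -0.03,"twist": 0},{"tx": 0,"ty": 0,"tz": -0.03,"twist": 0},{"tx": 0,"ty": 0,"tz": -0.025,"twist": 0},{"tx": 0,"ty": 0,"tz": -0.01,"twist": 0},{"tx": 0,"ty": 0,"tz": 0,"twist": 0}]'

```text
clock: 60.85
position: [0.56, -0.3272, 0.202]
ee_rot: [3.129, -0.269, 0.004]
force: [-0.4, -0.2, -3.5]
width: 0.437
gripper_force: 24.8
```

>>> move_arm --motion '[{"tx": 0.0015,"ty": -0.0273,"tz": 0,"twist": 0},{"tx": 0.0015,"ty": -0.0273,"tz": 0,"twist": 0},{"tx": 0.0015,"ty": -0.0273,"tz": 0,"twist": 0},{"tx": 0.0015,"ty": -0.0273,"tz": 0,"twist": 0},{"tx": 0.0015,"ty": -0.0273,"tz": 0,"twist": 0},{"tx": 0.0015,"ty": -0.0273,"tz": 0,"twist": 0},{"tx": 0.0015,"ty": -0.0273,"tz": 0,"twist": 0},{"tx": 0.0014,"ty": -0.0273,"tz": 0,"twist": 0},{"tx": 0.0014,"ty": -0.0273,"tz": 0,"twist": 0},{"tx": 0.0014,"ty": -0.0273,"tz": 0,"twist": 0}]'

```text
clock: 61.85
position: [0.6195, -0.0594, 0.1984]
ee_rot: [3.13, -0.269, -0.005]
force: [0.4, 0.6, -2.9]
width: 0.437
gripper_force: 24.8
```

>>> move_arm --motion '[{"tx": 0,"ty": 0,"tz": 0,"twist": 0},{"tx": 0,"ty": 0,"tz": 0,"twist": 0},{"tx": 0,"ty": 0,"tz": 0.01,"twist": 0},{"tx": 0,"ty": 0,"tz": 0.025,"twist": 0},{"tx": 0,"ty": 0,"tz": 0.03,"twist": 0},{"tx": 0,"ty": 0,"tz": 0.03,"twist": 0},{"tx": 0,"ty": 0,"tz": 0.015,"twist": 0},{"tx": 0,"ty": 0,"tz": 0.008,"twist": 0},{"tx": 0,"ty": 0,"tz": 0.002,"twist": 0},{"tx": 0,"ty": 0,"tz": 0,"twist": 0},{"tx": 0,"ty": 0,"tz": 0,"twist": 0},{"tx": 0,"ty": 0,"tz": 0,"twist": 0}]'

```text
clock: 63.05
position: [0.6213, -0.0605, 0.0817]
ee_rot: [-3.13, 0.269, -0.003]
force: [0.3, 0.0, -4.3]
width: 0.434
gripper_force: 24.8
```

>>> move_arm --motion '[{"tx": 0,"ty": 0,"tz": 0,"twist": 0},{"tx": 0,"ty": 0,"tz": 0,"twist": 0},{"tx": 0,"ty": 0,"tz": 0,"twist": 0}]'

```text
clock: 63.35
position: [0.6206, -0.0605, 0.0807]
ee_rot: [3.13, -0.269, 0.0]
force: [-0.1, -0.4, -3.3]
width: 0.436
gripper_force: 24.8
```

Close to target (0.6198, -0.060); lower by about 2.5 mm.

>>> move_arm --motion '[{"tx": -0.0006,"ty": -0.0005,"tz": 0.0015,"twist": 0},{"tx": 0,"ty": 0,"tz": 0.0007,"twist": 0},{"tx": 0,"ty": 0,"tz": 0,"twist": 0},{"tx": 0,"ty": 0,"tz": 0,"twist": 0},{"tx": 0,"ty": 0,"tz": 0,"twist": 0}]'

```text
clock: 63.85
position: [0.6201, -0.0597, 0.0785]
ee_rot: [-3.13, 0.269, -0.0]
force: [-1.5, 0.9, 0.6]
width: 0.436
gripper_force: 24.8
```

Touching the pad. Release, rise, and back off for a look.

>>> move_arm --motion '[{"tx": 0,"ty": 0,"tz": 0,"twist": 0},{"tx": 0,"ty": 0,"tz": 0,"twist": 0},{"tx": 0,"ty": 0,"tz": 0,"twist": 0},{"tx": 0,"ty": 0,"tz": 0,"twist": 0},{"tx": 0,"ty": 0,"tz": 0,"twist": 0},{"tx": 0,"ty": 0,"tz": 0,"twist": 0},{"tx": 0,"ty": 0,"tz": -0.02,"twist": 0},{"tx": 0,"ty": 0,"tz": -0.035,"twist": 0},{"tx": 0,"ty": 0,"tz": -0.035,"twist": 0},{"tx": 0,"ty": 0,"tz": -0.035,"twist": 0},{"tx": 0,"ty": 0,"tz": -0.035,"twist": 0},{"tx": 0,"ty": 0,"tz": -0.02,"twist": 0}]' --gripper -1

```text
clock: 65.05
position: [0.6209, -0.0598, 0.2616]
ee_rot: [-3.13, 0.269, -0.006]
force: [0.7, -0.0, 0.3]
width: 1.0
gripper_force: 0.0
```

>>> move_arm --motion '[{"tx": -0.02,"ty": -0.02,"tz": -0.02,"twist": 0},{"tx": -0.02,"ty": -0.02,"tz": -0.01,"twist": 0},{"tx": -0.02,"ty": -0.02,"tz": 0,"twist": 0},{"tx": 0,"ty": 0,"tz": 0,"twist": 0},{"tx": 0,"ty": 0,"tz": 0,"twist": 0},{"tx": 0,"ty": 0,"tz": 0,"twist": 0},{"tx": 0,"ty": 0,"tz": 0,"twist": 0}]'

```text
clock: 65.75
position: [0.5715, 0.0084, 0.288]
ee_rot: [3.129, -0.272, -0.001]
force: [-0.1, -0.4, -0.2]
width: 1.0
gripper_force: 0.0
```

```bash
python3 - <<'E'
from h import *
a=arm.get_image("wrist")[:,:,::-1];cal=arm.calibration("wrist")
for q in ("column","riser","nose","jar"): print(q,place("wrist",q))
for q in ("pad_round","pad_square","pad_long"): print(q,place("wrist",q))
b=arm.get_image("scene")[:,:,::-1]
for q in ("column","riser","nose","jar"): print("scene",q,place("scene",q))
cv2.imwrite("pics/f.png",cv2.resize(np.hstack([a[:,100:460],b[120:330,150:510].repeat(2,0)[:420]]),(800,467)))
E
```

```text
column [([0.6382, 0.0685], 0.79)]
riser [([0.6189, -0.0572], 0.89)]
nose [([0.5547, 0.0159], 0.71)]
jar [([0.5516, 0.0994], 0.62)]
pad_round []
pad_square []
pad_long [([0.5511, 0.0121], 0.57)]
scene column [([0.6457, 0.0656], 0.92), ([0.552, 0.0992], 0.58)]
scene riser [([0.6217, -0.0589], 0.97), ([0.4894, -0.336], 0.67)]
scene nose [([0.5528, 0.0092], 0.69)]
scene jar [([0.5527, 0.1002], 0.48)]
```

View pics/f.png

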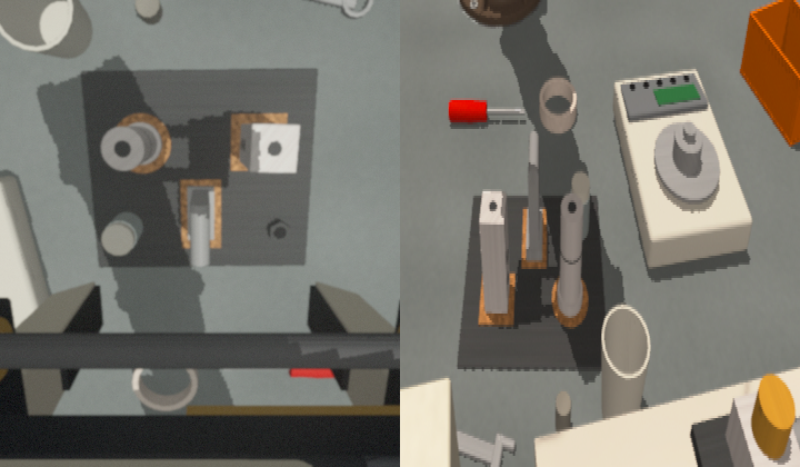

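All three fixtures stand upright on their own pads, the weight sits in the middle of the pan and the jar has not moved. Handing in.

```bash
python3 -c "
from cell import arm
print(arm.sign_off())"
```

```text
the job is handed in; nothing more can be done
None
```

I handed the job in at about 66 s: the check weight is in the middle of the balance pan, the column, riser and nose are back upright on their own pads with the nose in line, and the jar was left alone.

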